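Book out the finished pocket watch with the hand scanner

TASK

Book out the finished pocket watch: take the hand scanner from its rest, hold it steady for two seconds over the bar label on the long flat box with the pocket watch in it, aimed roughly squarely at the middle of the label from a hand's width away (60 to 100 mm) with the scan line running across the bars, then lay the scanner back in its rest as it lay before. After that lower the box into the wire basket, letting go only when it is down inside, so that it lies flat on the basket floor with its lid up, and leave everything else on the bench where it lies.

Things in the scene. Friction and masses are not known exactly. Their poses are not given: they have to be found in the camera images.
- scanner: Grey cordless hand scanner, 160 g, lying level in its rest; reads by itself, no trigger. Origin: middle of the straight handle, on its axis; +x along the handle to the head, z up. Handle 140 long (x -70 to 70), 34 wide (y), 26 mm thick. The head, 66 mm wide, bends 60 degrees down from x = 50 mm on; it reaches x = 107 and z = -42 mm. Centre of mass near x = 12 mm.
- scan_window (a point): Middle of the reading window at the end of the scanner's head: x 90, y 0, z -35 mm in the scanner's frame. Its x axis is the beam, straight out of the window, 60 degrees below the handle's +x (handle level: forward and steeply down). Its y axis, the scanner's y, is the direction of the wide scan line.
- scanner_grip (a point): Good place to grip the scanner across the 34 mm width of its handle: on the handle's axis, 2 mm ahead (+x) of the scanner's origin, between the forks of the rest. Same axes as the scanner.
- scanner_rest: Black desk rest, fixed. Origin at the middle under it, +x the way the scanner's head points. Foot 150 x 70 x 8 mm (x -83 to 67); on it two forks 12 mm thick at x -56 and x 34 mm, seats 45 mm above the bench, flared cheeks about 42 mm apart at the seat and rising to 57 mm. Open between the forks down to the foot.
- rest_seat (a point): Where the scanner's origin belongs when it lies level in its rest: 58 mm above the bench, over the rest's origin, axes as the rest. At the start the scanner lies within 5 mm of it along x.
- watch_box: The finished job: long flat box 108 (x) x 60 (y) x 34 mm high, grey with a clear lid (shut fast, rigid), a silver pocket watch in its -x half and a white bar label on the lid over its +x half. Origin at the centre of its underside, z up. 90 to 180 g. It lies lid up on the bench, label end away from the robot.
- job_label (a point): Middle of the label on the pocket watch box's lid: 32 mm from the box centre along +x, 34 mm above its underside, axes as the box. Label 34 (x) x 50 mm (y); its bars run along x, side by side along y, so the scan line must lie along y and the scanner's handle along the box's x.
- basket: Wire basket for finished jobs, fixed to the bench, 240 (x) x 190 mm (y), open on top; rim 63 mm and wire floor 7 mm above the bench. Origin at the centre under it, x along its long side.
- wrist_box: Another customer's job, to be left alone: taller square clear-lidded box 80 x 80 x 48 mm with a wristwatch on a pillow and its own label. Origin at the centre of its underside.
- case_wrench: Brass case back wrench lying on the bench, 145 mm long along its x, 30 mm wide, 18 mm high; leave alone.
- loupe: Black eye loupe, 34 mm wide, 26 mm high, standing on the bench; leave alone.
- tweezers: Steel tweezers lying flat, 115 mm long along their x, 6 mm high; leave alone.
- blower: Black rubber puffer standing upright, 52 mm wide, 95 mm high; leave alone.
- movement_holder: Brass movement holder, 100 mm long, 25 mm high, on the round cork mat (4 mm thick, 150 mm across) at the far side of the work area; leave alone.
Mind the look-alikes: they are no part of the job. Leave any purple or turquoise look-alike of the watch_box alone. Leave any turquoise look-alike of the scanner alone.

How it is judged:
On the way, in this order (a step that is already met when the one before it is completed fails the run):
1. held scanner aimed at the box label: within 12 mm of its middle, 40-130 mm off, scan line across the bars within 17 deg, beam within 40 deg of square, still (20 mm/s, 0.15 rad/s) for 1.2 s (x of job_label in the frame of scan_window between 0.04 and 0.13 m and y of job_label in the frame of scan_window between -0.012 and 0.012 m and z of job_label in the frame of scan_window between -0.012 and 0.012 m and angle between the y axis of scan_window and the y axis of watch_box, either way round below 0.3 rad and angle between the x axis of scan_window and the z axis of watch_box, either way round below 0.7 rad and contact force between the fingers and scanner above 0.5 N and linear speed of scanner below 0.02 m/s and angular speed of scanner below 0.15 rad/s), for 1.2 s.
2. the scanner lies level in both forks of its rest, within 15 mm along and 8 mm across, let go (x of scanner in the frame of rest_seat between -0.015 and 0.015 m and y of scanner in the frame of rest_seat between -0.008 and 0.008 m and z of scanner in the frame of rest_seat between -0.005 and 0.005 m and angle between the x axis of scanner and the x axis of scanner_rest, either way round below 0.12 rad and angle between scanner's own z axis and vertical below 0.12 rad and contact force between the fingers and scanner below 0.05 N and linear speed of scanner below 0.02 m/s), for 0.2 s.
3. pocket watch box inside the basket, its underside below the rim (under 60 mm above the bench), still held by the fingers (x of watch_box in the frame of basket between -0.095 and 0.095 m and y of watch_box in the frame of basket between -0.07 and 0.07 m and z of watch_box in the frame of basket below 0.06 m and contact force between the fingers and watch_box above 0.3 N), for 0.05 s.
At the end, for the whole second after the job is handed in: The pocket watch box lies flat on the basket's floor, lid up (within 7 degrees), released and still; the scanner lies level in both forks of its rest (within 15 mm along, 8 mm across and 5 mm in height), released and still (all of step 2 and x of watch_box in the frame of basket between -0.095 and 0.095 m and y of watch_box in the frame of basket between -0.07 and 0.07 m and z of watch_box in the frame of basket below 0.014 m and angle between watch_box's own z axis and vertical below 0.12 rad and contact force between the fingers and watch_box below 0.05 N and linear speed of watch_box below 0.02 m/s); the robot touches nothing.
It fails at once if the wristwatch box is moved by more than 20 mm (distance of wrist_box from where it was at the start of the episode above 0.02 m).
It fails at once if the wrench, loupe, tweezers, blower or movement holder is moved by more than 20 mm (distance of any of case_wrench, loupe, tweezers, blower, movement_holder from where it was at the start of the episode above 0.02 m).
It also fails if it takes over 67 s, if anything falls off the work surface, if the arm or the gripper's body presses on something with over 40 N, if the wrist force passes 120 N, or if a joint passes its speed limit or range.

ROBOT

A 6-joint arm with a two-finger parallel gripper is mounted at the origin on the work surface. World frame = base frame: x ahead of the robot, y to its left, z up, the work surface at z = 0. Lengths are in m, angles in rad, forces in N, time in s.
With the tool pointing down it reaches from about 0.35 to 0.775 m from the base axis. Payload 7.3 kg.
Tool frame: the origin (TCP) lies between the finger pads; the fingertips stand bot.finger_overhang ahead of it and the grasp point (between the pads) lies 11 mm behind it (bot.finger_overhang is the distance from the TCP to the fingertips, in m); z points along the fingers, y is the direction in which the jaws open and shut (so a half turn about z gives the same grasp; the last joint's range is limited). The gripper opens to 92 mm and grips with 3 to 60 N. Pads are 19 mm wide; open, the fingers measure 130 mm over their backs; the gripper's body (75 mm by 190 mm) begins 47 mm behind the grasp point.
Start: joints at [-1.332, 0.342, 1.524, -0, 1.275, -0.146], TCP at [0.197, -0.487, 0.208] pointing down, gripper open.
Joint ranges: [-2.53, 2.53], [-0.77, 2.02], [0.04, 2.7], [-1, 4.14], [0.28, 2.66], [-3.11, 3.11]. Speed limits (rad/s): [2.57, 2.57, 3.14, 3.14, 3.14, 3.14].

INTERFACE

Orientations are given as a rotation vector (axis times angle).
In Python, from plant import bot, cams, job_done gives the robot as it stands.
- The arm moves only by the tool step_arm, never from a script. Its argument "motion" is a list of rows, each a list of 4 numbers: the shift along the tool's x, y, z in m, then the turn about the tool's z in rad. In form: [[tx, ty, tz, turn], ...]. A call has 1 to 20 rows; each row shifts and turns the pose as measured when the row begins, along the tool's axes as they then stand; what a row does not reach is not made up. A row lasts 1/10 s, in which the tool goes at most 50 mm and 8.59 degrees, less where a joint would pass 70% of its speed; a pose out of reach is approached as far as the arm can. A call with a gripper value outside its range is refused whole. "claw" is the opening in per cent of the stroke, from 0 (shut) to 100 (fully open), set as the call begins (left out, the last holds). The fingers move at their own pace and stop on an object; the grip force is fixed at half the most. Time passes only in rows, so rows that do not move let the fingers close. It gives the time, the measured TCP pose, the force and the opening at its end, in the units of the state.
- bot.sense(): the state, without advancing time (a new reading comes with each control period).
- cams.get_image(name): name is "scene" or "top" or "wrist"; returns the picture (384x512x3 uint8, red, green, blue); there is no depth.
- cams.get_calibration(name): a dict with "fx", "fy", "cx", "cy" (pixels), "rvec" (rotation vector, rad) and "tvec" (3), from world to camera coordinates, as OpenCV has them; the wrist camera has in their place "tool_from_camera" (4x4, takes a point from camera to tool coordinates, whose origin is the TCP and whose axes are the flange's). Camera axes: x right, y down, z forward; pixel columns grow to the right and rows downward; lengths in m; the calibration is good to about 2 mm. A picture is of the moment at which its call begins: read the wrist's pose just before it. get_calibration takes no time and is no camera call.
- job_done(): hands the job in, once; it reports no verdict.
The state is a dict: "time_s": time; "q": joint angles; "joint_velocities": joint speeds; "effort": joint torques, N m; "ee_pos": TCP position; "tcp_rot": TCP orientation; "force": force on the tool from outside, world axes, zero at the start; "torque": the same for the moment, N m; "grip_width": opening from 0.0 (shut) to 1.0 (fully open).
Only numpy, scipy, OpenCV 4.12 (cv2) and the standard library are available. Lean on these libraries where they do the work, as an engineer would, in place of code of your own. Each camera call takes 0.05 s, during which the arm holds its last target.

## Working session

There is one attempt and no reset: what is moved stays moved. The work goes in short steps, Python scripts to look and compute and a tool call to move; the robot and the scene stay as the last step left them, time stands still between calls to the robot, and variables do not carry over. Pictures are saved under pics/ and viewed, and the job is handed in when it is done.

Besides the shell and the picture viewer there is one more tool, called after "Emit:" by a JSON object that holds its "api" and its "payload". step_arm: Moves the arm, as the interface text tells. Its arguments: {"type":"object","properties":{"motion":{"type":"array"},"claw":{"type":"number"}},"required":["motion"]}

```bash
mkdir -p pics; ls; python3 - <<'E'
from plant import bot,cams
import cv2
for n in ("scene","top"):
    im=cams.get_image(n); cv2.imwrite(f"pics/{n}0.png",im[:,:,::-1])
    print(n,cams.get_calibration(n))
print(cams.get_calibration("wrist"),bot.finger_overhang)
s=bot.sense(); print(s)
E
```

```text
pics
scene {'fx': 398.70461362120193, 'fy': 398.70461362120193, 'cx': 255.86975710857544, 'cy': 198.4256104080241, 'rvec': array([ 0.69958107,  2.47463428, -1.3402361 ]), 'tvec': array([ 0.52260651, -0.08181282,  1.28326684])}
top {'fx': 466.81815071213236, 'fy': 466.81815071213236, 'cx': 263.7189667687589, 'cy': 187.17123137829648, 'rvec': array([ 2.15754294, -2.04956138,  0.21585673]), 'tvec': array([-0.07978374,  0.57780903,  1.49252308])}
{'fx': 328.311748515662, 'fy': 328.311748515662, 'cx': 252.0734132254902, 'cy': 187.18627687359935, 'tool_from_camera': array([[ 3.98474758e-04, -9.62298947e-01, -2.71993710e-01,
         7.38637901e-02],
       [ 9.99999606e-01,  5.99039004e-04, -6.54353373e-04,
        -2.04184907e-04],
       [ 7.92618403e-04, -2.71993343e-01,  9.62298807e-01,
        -1.76320234e-01],
       [ 0.00000000e+00,  0.00000000e+00,  0.00000000e+00,
         1.00000000e+00]])} 0.008
{'time_s': 0.1, 'q': array([-1.33200145e+00,  3.42630336e-01,  1.52493291e+00,  4.35553154e-05,
        1.27542371e+00, -1.45992656e-01]), 'joint_velocities': array([ 0.00023965, -0.00199385, -0.00104655,  0.00024782, -0.00096431,
        0.00032987]), 'effort': array([ 1.89518978e-03, -4.32002091e+01, -2.44695479e+01,  7.18635530e-02,
        5.25755086e-02, -4.40555232e-05]), 'ee_pos': array([ 0.19700692, -0.48620328,  0.20762229]), 'tcp_rot': array([-3.08226300e+00, -6.00414651e-01,  3.62046665e-05]), 'force': array([ 0.85851402,  0.83574129, -0.05048435]), 'torque': array([ 0.00548942, -0.01945575,  0.03227561]), 'grip_width': 1.0009855542438244}
```

View pics/scene0.png

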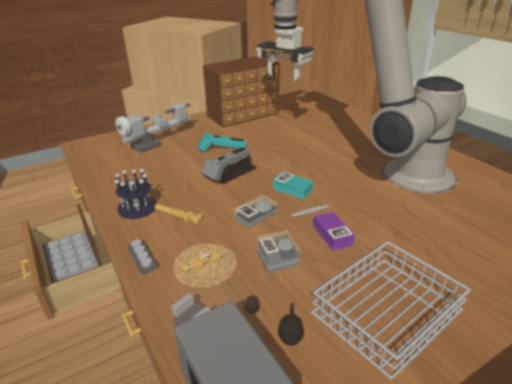

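View pics/top0.png

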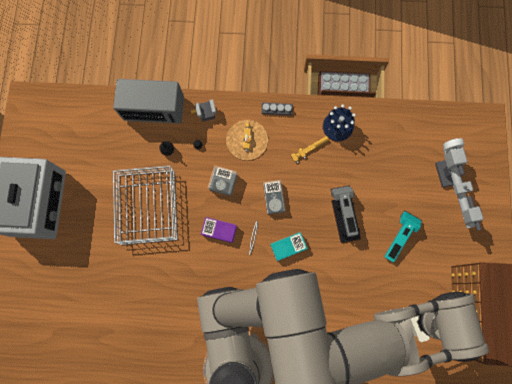

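The top view shows the grey scanner in its rest near (346,214), the watch_box at (274,198) with its label end up, the wrist_box at (222,181) and the basket at (146,206). I'll enlarge it for detail.

```bash
cat > h.py <<'E'
import numpy as np, cv2
from scipy.spatial.transform import Rotation as R
from plant import bot,cams
def ray(n,uv,pose=None):
    c=cams.get_calibration(n)
    d=np.array([(uv[0]-c['cx'])/c['fx'],(uv[1]-c['cy'])/c['fy'],1.])
    if n=='wrist':
        T=c['tool_from_camera'];p,r=pose;Rw=R.from_rotvec(r).as_matrix()
        return Rw@T[:3,3]+p, Rw@T[:3,:3]@d
    M=R.from_rotvec(c['rvec']).as_matrix()
    return -M.T@c['tvec'], M.T@d
def onz(n,uv,z,pose=None):
    o,d=ray(n,uv,pose); return o+d*(z-o[2])/d[2]
def proj(n,X):
    c=cams.get_calibration(n); p=R.from_rotvec(c['rvec']).as_matrix()@np.array(X)+c['tvec']
    return c['fx']*p[0]/p[2]+c['cx'],c['fy']*p[1]/p[2]+c['cy']
E
python3 - <<'E'
import cv2
im=cv2.imread('pics/top0.png')
cv2.imwrite('pics/crop1.png',cv2.resize(im[170:270,200:380],None,fx=4.4,fy=4.4,interpolation=cv2.INTER_CUBIC))
cv2.imwrite('pics/crop2.png',cv2.resize(im[155:255,100:200],None,fx=5,fy=5,interpolation=cv2.INTER_CUBIC))
from h import *
for n,p in dict(scan=(346,214),box=(274,198),bas=(146,206)).items(): print(n,onz('top',p,0.05))
E
```

```text
scan [ 0.50677177 -0.32674529  0.05      ]
box [ 0.54852478 -0.08605269  0.05      ]
bas [0.49970783 0.33836614 0.05      ]
```

View pics/crop1.png

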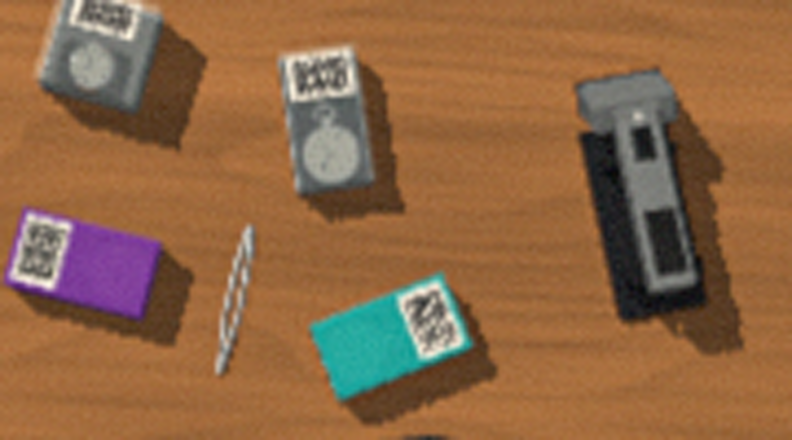

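View pics/crop2.png

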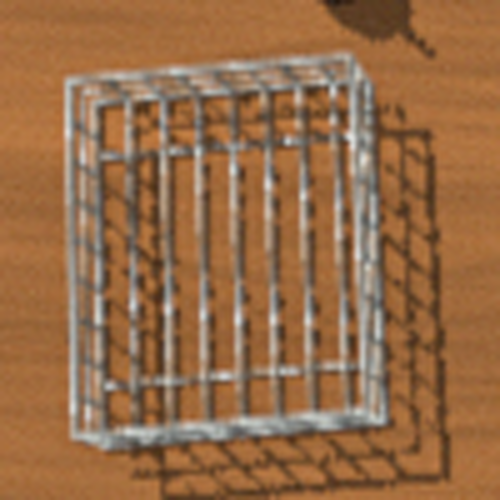

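```bash
python3 - <<'E'
from h import *
s=bot.sense(); M=R.from_rotvec(s['tcp_rot']).as_matrix(); print(M.round(3))
f=lambda x,y:(200+x/4.4,170+y/4.4)
b=onz('top',f(671,287),.071); a=onz('top',f(637,118),.071)
print(b,a,np.degrees(np.arctan2(*(a-b)[:2][::-1])))
u=(a-b)/np.linalg.norm(a-b); print('origin',b+.07*u)
bx=[onz('top',f(*p),.034) for p in [(282,57),(353,46),(373,183),(300,192)]]
for p in bx: print(p)
print(np.mean(bx,0)); 
for i in range(4):print(np.linalg.norm(bx[i]-bx[i-1]))
g=lambda x,y:(100+x/5,155+y/5)
bs=[onz('top',g(*p),.063) for p in [(68,80),(350,57),(385,422),(76,436)]]
for i in range(4):print(bs[i],np.linalg.norm(bs[i]-bs[i-1]))
print(np.mean(bs,0))
E
```

```text
[[ 0.927  0.375 -0.   ]
 [ 0.375 -0.927  0.001]
 [ 0.    -0.001 -1.   ]]
[ 0.43489592 -0.3452501   0.071     ] [ 0.56028273 -0.3184143   0.071     ] 12.08042916082698
origin [ 0.50334575 -0.33060018  0.071     ]
[ 0.60190952 -0.05011382  0.034     ]
[ 0.61340603 -0.10447812  0.034     ]
[ 0.50712643 -0.124434    0.034     ]
[ 0.49736146 -0.06923375  0.034     ]
[ 0.55495086 -0.08706492  0.034     ]
0.10628201958367214
0.05556659839811325
0.10813690093808652
0.05605731248724773
[0.61076672 0.4561739  0.063     ] 0.23949334565121316
[0.63627151 0.26840823 0.063     ] 0.1894899537377585
[0.39304291 0.2225161  0.063     ] 0.24752018207202145
[0.37367561 0.422338   0.063     ] 0.20075827596134846
[0.50343919 0.34235906 0.063     ]
```

Emit:
{"api": "step_arm", "payload": {"motion": [[0.029, -0.004, -0.004, 0], [0.029, -0.004, -0.004, 0], [0.029, -0.004, -0.004, 0], [0.029, -0.004, -0.004, 0], [0.029, -0.004, -0.004, 0], [0.029, -0.004, -0.004, 0], [0.029, -0.004, -0.004, 0], [0.029, -0.004, -0.004, 0], [0.029, -0.004, -0.004, 0], [0.029, -0.004, -0.004, 0], [0, 0, 0, 0.09], [0, 0, 0, 0.085], [0, 0, 0, 0]]}}

```text
time_s: 1.4
ee_pos: [0.4596, -0.3319, 0.243]
tcp_rot: [-3.113, -0.317, 0.009]
force: [-1.1, 0.3, -0.7]
grip_width: 0.998
```

```bash
python3 - <<'E'
from h import *
s=bot.sense(); im=cams.get_image('wrist'); cv2.imwrite('pics/w1.png',cv2.resize(im[:,:,::-1],None,fx=1.5,fy=1.5))
np.savez('w1.npz',p=s['ee_pos'],r=s['tcp_rot']); print(s['ee_pos'],R.from_rotvec(s['tcp_rot']).as_matrix().round(3))
E
```

```text
[ 0.45959733 -0.33188322  0.24295958] [[ 0.979  0.201 -0.007]
 [ 0.202 -0.979  0.012]
 [-0.005 -0.013 -1.   ]]
```

View pics/w1.png

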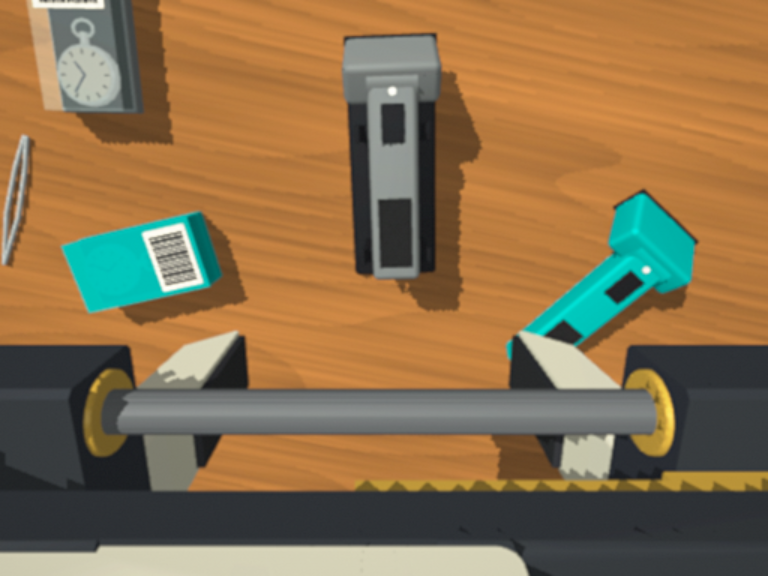

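```bash
python3 - <<'E'
from h import *
d=np.load('w1.npz'); P=(d['p'],d['r'])
g=lambda x,y,z:onz('wrist',(x/1.5,y/1.5),z,P)
b=g(396.5,277,.071); a=g(392,95,.071); dot=g(392,91,.071)
u=(a-b)/np.linalg.norm(a-b)
print(b,a,np.degrees(np.arctan2(u[1],u[0])),np.linalg.norm(a-b),'or',b+.07*u, 'w',np.linalg.norm(g(373,270,.071)-g(420,270,.071)))
# rest foot
for p in [(357,272),(434,271)]: print('foot',g(*p,.008))
print('head front',g(343,37,.045),g(437,35,.045))
M=R.from_rotvec(d['r']).as_matrix();print(np.degrees(np.arctan2(M[1,0],M[0,0])))
E
```

```text
[ 0.43962561 -0.34687657  0.071     ] [ 0.56145013 -0.31739766  0.071     ] 13.602870372312925 0.12534041754092648 or [ 0.50766205 -0.33041321  0.071     ] w 0.03430639129419614
foot [ 0.42005636 -0.31759596  0.008     ]
foot [ 0.43459081 -0.38243074  0.008     ]
head front [ 0.5936112  -0.27616998  0.045     ] [ 0.60778946 -0.33955005  0.045     ]
11.628180398741442
```

Emit:
{"api": "step_arm", "payload": {"motion": [[0.016, 0.003, 0.01, -0.02], [0.016, 0.003, 0.02, 0], [0.016, 0.003, 0.03, 0], [0, 0, 0.03, 0], [0, 0, 0.02, 0], [0, 0, 0, 0], [0, 0, 0, 0]]}}

```text
time_s: 2.15
ee_pos: [0.5076, -0.3309, 0.1292]
tcp_rot: [-3.107, -0.372, 0.009]
force: [-0.4, 0.6, 1.2]
grip_width: 0.999
```

```bash
cat >> h.py <<'E'
def st():
    s=bot.sense(); M=R.from_rotvec(s['tcp_rot']).as_matrix()
    print('t',s['time_s'],'p',s['ee_pos'].round(4),'yaw',np.degrees(np.arctan2(M[1,0],M[0,0])).round(2),'z',M[:,2].round(4),'F',s['force'].round(1),'g',round(s['grip_width'],3)); return s,M
def to(x,y,z,yaw=None):
    s,M=st(); print('d tool',(M.T@(np.array([x,y,z])-s['ee_pos'])).round(4))
    if yaw is not None: print('turn',-(np.radians(yaw)-np.arctan2(M[1,0],M[0,0])).round(4))
E
python3 -c "
from h import *
to(.509,-.3305,.047,12.9)
im=cams.get_image('wrist'); cv2.imwrite('pics/w2.png',cv2.resize(im[:,:,::-1],None,fx=1.5,fy=1.5))"
```

```text
t 2.15 p [ 0.5076 -0.3309  0.1292] yaw 13.64 z [-0.0075  0.0113 -0.9999] F [-0.4  0.6  1.2] g 0.999
d tool [0.0018 0.001  0.0822]
turn 0.0129
```

View pics/w2.png

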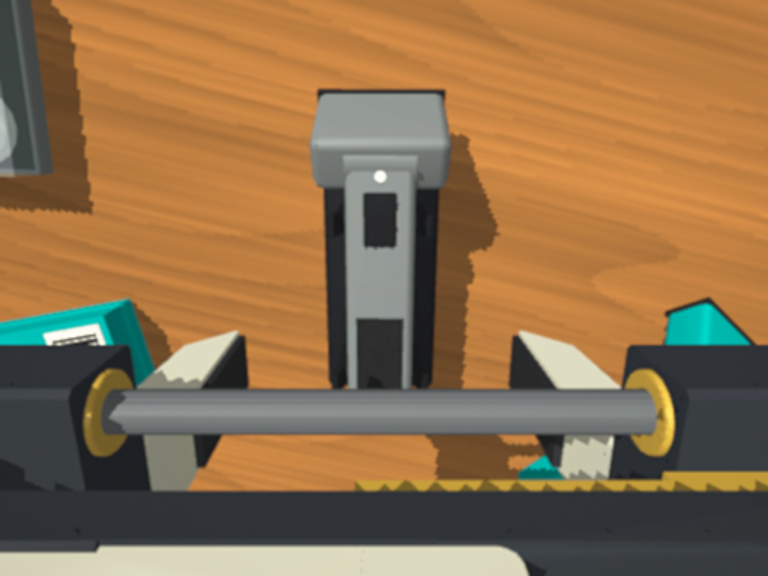

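Emit:
{"api": "step_arm", "payload": {"motion": [[0.001, 0.001, 0.025, 0], [0.001, 0, 0.025, 0], [0, 0, 0.02, 0], [0, 0, 0.012, 0], [0, 0, 0, 0], [0, 0, 0, 0]]}}

```text
time_s: 2.8
ee_pos: [0.5134, -0.3357, 0.0548]
tcp_rot: [3.118, 0.375, 0.009]
force: [-0.3, 0.2, -0.5]
grip_width: 0.999
```

```bash
python3 -c "
from h import *
to(.509,-.3305,.047,13.2)
im=cams.get_image('wrist'); cv2.imwrite('pics/w3.png',cv2.resize(im[:,:,::-1],None,fx=1.5,fy=1.5))"
```

```text
t 2.8 p [ 0.5134 -0.3357  0.0548] yaw 13.72 z [ 0.0056 -0.     -1.    ] F [-0.3  0.2 -0.5] g 0.999
d tool [-0.0031 -0.0061  0.0077]
turn 0.009
```

View pics/w3.png

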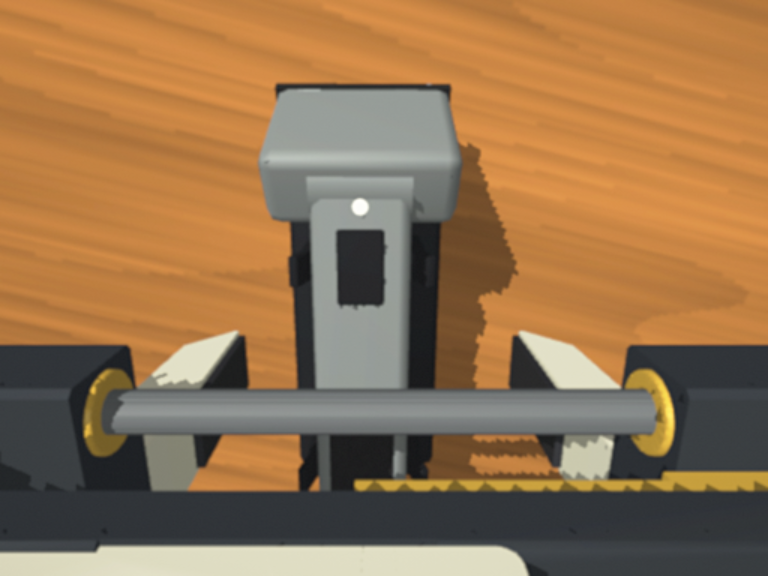

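Emit:
{"api": "step_arm", "payload": {"motion": [[-0.0015, -0.003, 0.004, 0], [-0.0015, -0.003, 0.004, 0], [0, 0, 0, 0], [0, 0, 0, 0]]}}

```text
time_s: 3.25
ee_pos: [0.5099, -0.3311, 0.0492]
tcp_rot: [3.115, 0.375, 0.014]
force: [-0.4, -0.5, -1.0]
grip_width: 1.0
```

```bash
python3 -c "
from h import *
to(.509,-.3305,.047,13.2)"
```

```text
t 3.25 p [ 0.5099 -0.3311  0.0492] yaw 13.73 z [ 0.0093 -0.0032 -1.    ] F [-0.4 -0.5 -1. ] g 1.0
d tool [-0.0008 -0.0008  0.0022]
turn 0.0092
```

Aligned, so I'll close the claw.

Emit:
{"api": "step_arm", "payload": {"motion": [[0, 0, 0.002, 0], [0, 0, 0, 0], [0, 0, 0, 0], [0, 0, 0, 0], [0, 0, 0, 0], [0, 0, 0, 0], [0, 0, 0, 0], [0, 0, 0, 0]], "claw": 0}}

```text
time_s: 4.05
ee_pos: [0.5102, -0.3312, 0.0472]
tcp_rot: [3.115, 0.375, 0.014]
force: [0.3, -0.0, 0.1]
grip_width: 0.358
```

```bash
python3 -c "
from h import *
st()
im=cams.get_image('wrist'); cv2.imwrite('pics/w4.png',cv2.resize(im[:,:,::-1],None,fx=1.5,fy=1.5))"
```

```text
t 4.05 p [ 0.5102 -0.3312  0.0472] yaw 13.73 z [ 0.0097 -0.0034 -0.9999] F [ 0.3 -0.   0.1] g 0.358
```

View pics/w4.png

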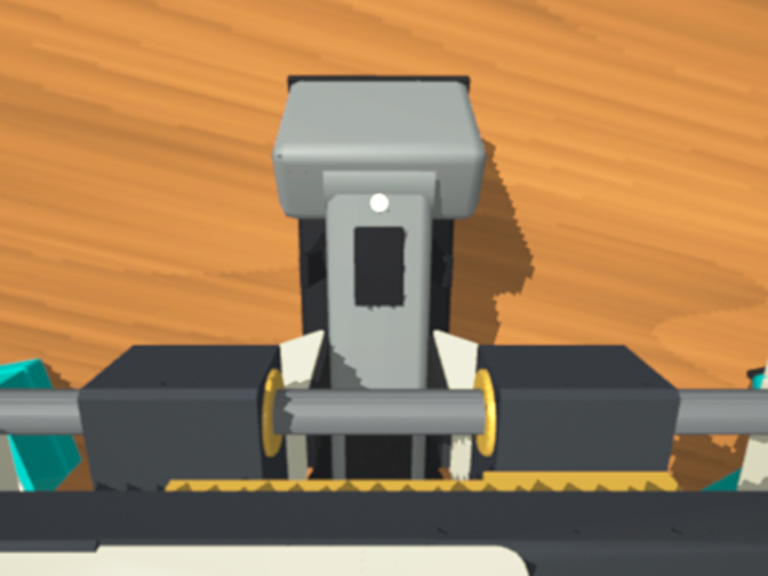

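Emit:
{"api": "step_arm", "payload": {"motion": [[0, 0, -0.01, 0], [0, 0, -0.02, 0], [0, 0, -0.025, 0], [0, 0, -0.025, 0], [0, 0, -0.015, 0], [0, 0, 0, 0], [0, 0, 0, 0]]}}

```text
time_s: 4.8
ee_pos: [0.5082, -0.3302, 0.147]
tcp_rot: [3.116, 0.375, 0.011]
force: [-0.8, 0.7, -1.8]
grip_width: 0.361
```

```bash
python3 -c "
from h import *
to(.461,-.104,.14)
im=cams.get_image('scene'); cv2.imwrite('pics/s5.png',cv2.resize(im[100:230,130:330,::-1],None,fx=4,fy=4))"
```

```text
t 4.8 p [ 0.5082 -0.3302  0.147 ] yaw 13.74 z [ 0.0074 -0.0018 -1.    ] F [-0.8  0.7 -1.8] g 0.361
d tool [ 0.0078 -0.231   0.0063]
```

View pics/s5.png

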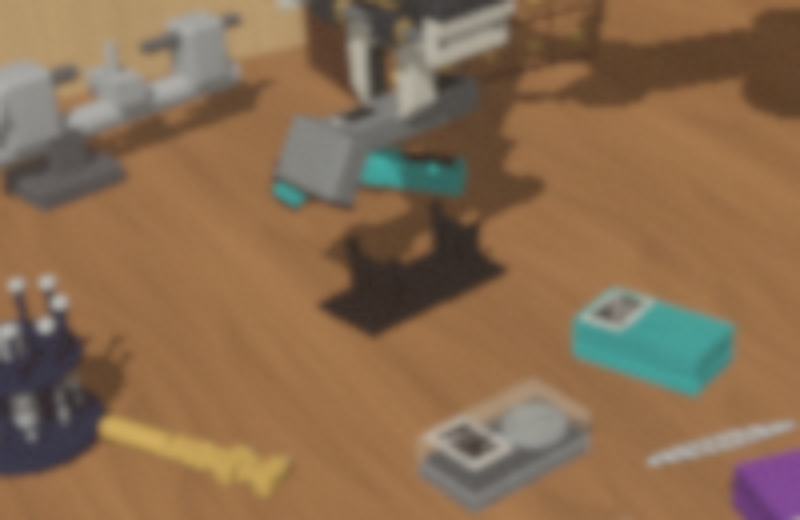

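Emit:
{"api": "step_arm", "payload": {"motion": [[0, -0.01, 0, 0], [0.001, -0.02, 0, 0], [0.001, -0.025, 0, 0], [0.001, -0.025, 0, 0], [0.001, -0.025, 0, 0], [0.001, -0.025, 0, 0], [0.001, -0.025, 0, 0], [0.001, -0.025, 0, 0], [0.001, -0.025, 0, 0], [0, -0.018, 0, 0], [0, -0.008, 0, 0], [0, 0, 0, 0.03], [0, 0, 0, 0]]}}

```text
time_s: 6.15
ee_pos: [0.4483, -0.0853, 0.1353]
tcp_rot: [-3.111, -0.327, 0.021]
force: [-0.6, -0.2, -2.1]
grip_width: 0.362
```

```bash
python3 -c "
from h import *
to(.461,-.104,.127,10.5)
s=bot.sense();np.savez('w6.npz',p=s['ee_pos'],r=s['tcp_rot'])
im=cams.get_image('wrist'); cv2.imwrite('pics/w6.png',cv2.resize(im[:,:,::-1],None,fx=1.5,fy=1.5))
im=cams.get_image('top'); cv2.imwrite('pics/t6.png',cv2.resize(im[150:280,200:380,::-1],None,fx=4,fy=4))"
```

```text
t 6.15 p [ 0.4483 -0.0853  0.1353] yaw 12.02 z [-0.0151  0.012  -0.9998] F [-0.6 -0.2 -2.1] g 0.362
d tool [0.0086 0.0211 0.0079]
turn 0.0266
```

View pics/w6.png

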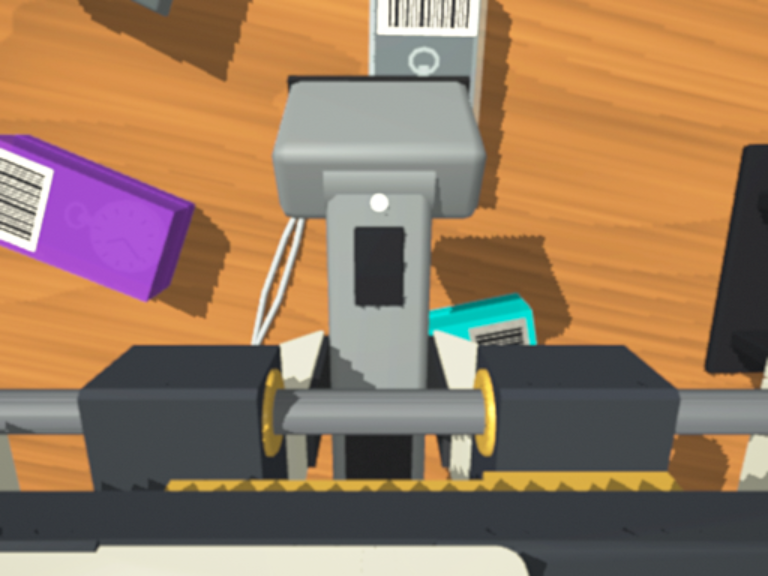

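```bash
python3 - <<'E'
import cv2
im=cv2.imread('pics/w6.png')
cv2.imwrite('pics/w6c.png',cv2.resize(im[0:110,340:520],None,fx=4.4,fy=4.4,interpolation=cv2.INTER_CUBIC))
E
```

```text
(no output)
```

View pics/w6c.png

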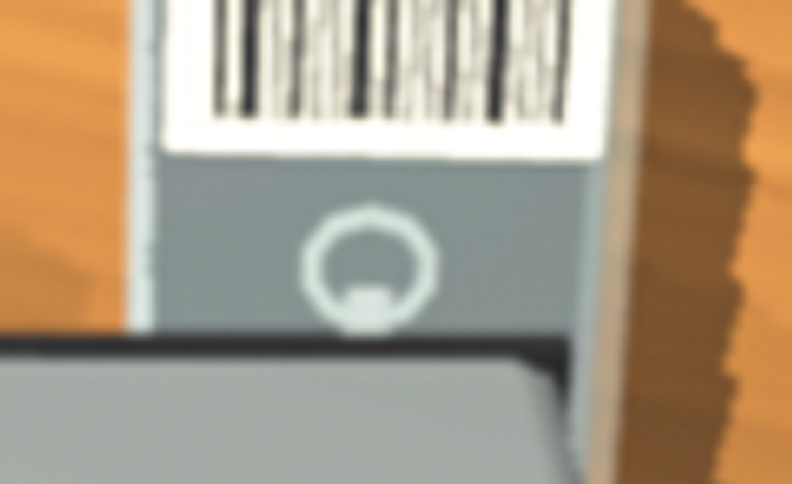

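View pics/t6.png

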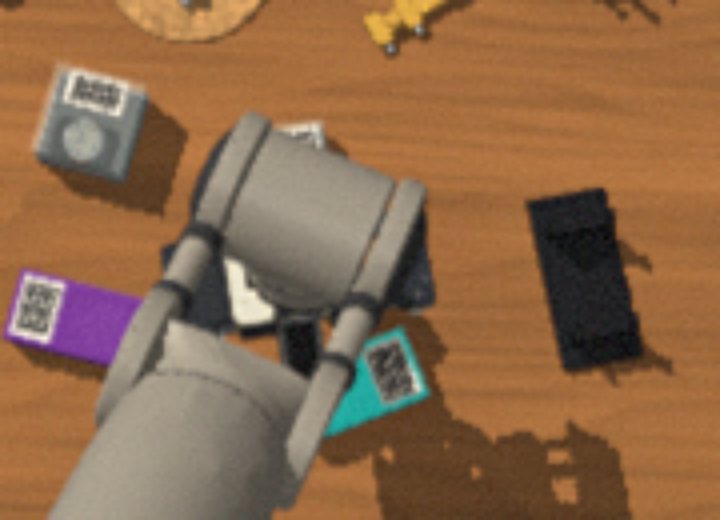

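```bash
python3 - <<'E'
from h import *
d=np.load('w6.npz'); P=(d['p'],d['r'])
g=lambda x,y:onz('wrist',((340+x/4.4)/1.5,(y/4.4)/1.5),.034,P)
a=g(162,152);b=g(602,160);c=g(165,0);e=g(609,0)
print(a,b,c,e,np.linalg.norm(a-b))
l=a-b;print(np.degrees(np.arctan2(-l[0],l[1])))
for p,q in((a,c),(b,e)):print(np.degrees(np.arctan2((q-p)[1],(q-p)[0])))
h=np.radians(10.6);u=np.array([np.cos(h),np.sin(h),0])
L=(a+b)/2+.017*u
print('label',L,'topest',np.array([.555,-.087])+.032*u[:2])
t=L-.1275*u; t[2]=.127; print(t); to(*t,10.6)
E
```

```text
[ 0.57012529 -0.05655562  0.034     ] [ 0.57978913 -0.10659877  0.034     ] [ 0.58558797 -0.05362004  0.034     ] [ 0.5959278  -0.10300934  0.034     ] 0.05096769813844593
10.929852918839588
10.749637075229717
12.539137577900885
label [ 0.59166711 -0.07845002  0.034     ] topest [ 0.58645393 -0.08111356]
[ 0.46634285 -0.10190382  0.127     ]
t 6.25 p [ 0.4485 -0.0857  0.1354] yaw 12.04 z [-0.0148  0.012  -0.9998] F [-0.2  0.4 -1.4] g 0.359
d tool [0.0142 0.0197 0.0079]
turn 0.0252
```

Emit:
{"api": "step_arm", "payload": {"motion": [[0.004, 0.006, 0.002, 0.02], [0.004, 0.007, 0.003, 0], [0.004, 0.006, 0.003, 0], [0, 0, 0, 0], [0, 0, 0, 0]]}}

```text
time_s: 6.75
ee_pos: [0.4657, -0.1051, 0.1254]
tcp_rot: [-3.115, -0.292, 0.022]
force: [1.0, 0.4, -1.5]
grip_width: 0.361
```

```bash
python3 -c "
from h import *
to(.465,-.102,.127,11)
s=bot.sense();np.savez('w7.npz',p=s['ee_pos'],r=s['tcp_rot'])
im=cams.get_image('wrist'); cv2.imwrite('pics/w7.png',cv2.resize(im[:,:,::-1],None,fx=1.5,fy=1.5))
im=cams.get_image('scene'); cv2.imwrite('pics/s7.png',cv2.resize(im[120:250,200:380,::-1],None,fx=4,fy=4))"
```

```text
t 6.75 p [ 0.4657 -0.1051  0.1254] yaw 10.72 z [-0.0152  0.0119 -0.9998] F [ 1.   0.4 -1.5] g 0.361
d tool [-0.0001 -0.0032 -0.0015]
turn -0.0049
```

View pics/w7.png

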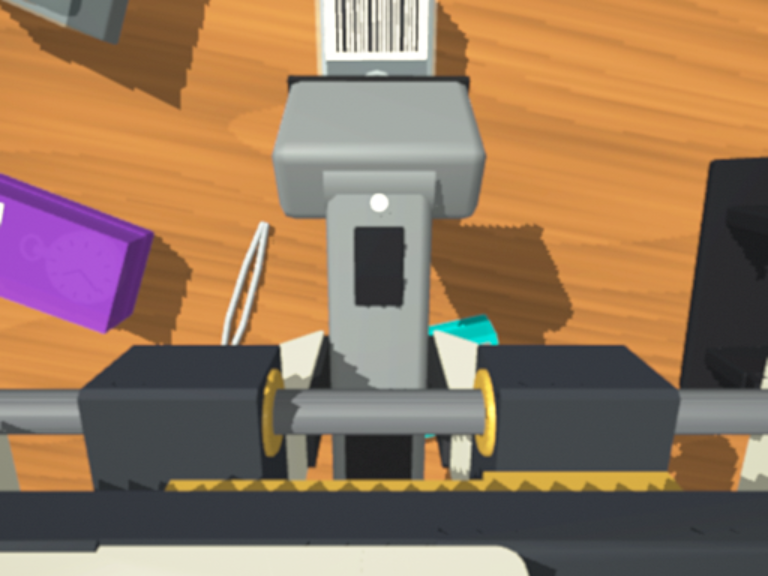

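View pics/s7.png

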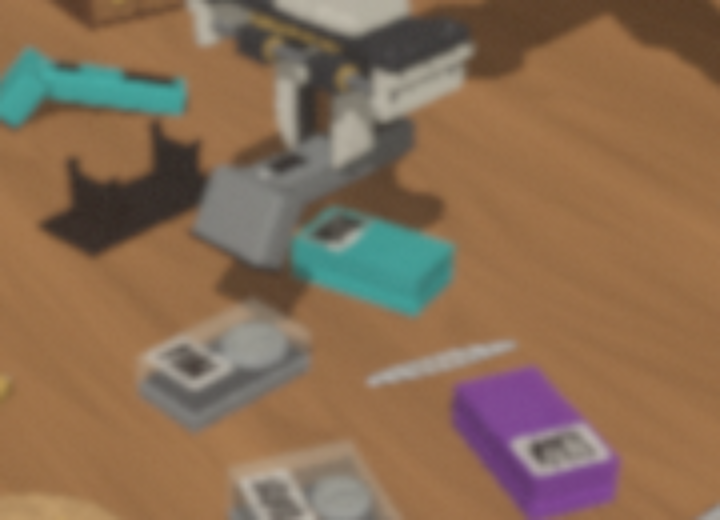

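```bash
python3 - <<'E'
from h import *
d=np.load('w7.npz'); P=(d['p'],d['r']); M=R.from_rotvec(d['r']).as_matrix()
g=lambda x,y:onz('wrist',(x/1.5,y/1.5),.034,P)
a=g(322.5,57.5);b=g(427.5,61.5)
h=np.radians(11);u=np.array([np.cos(h),np.sin(h),0]); L=(a+b)/2+.017*u
rel=M.T@(L-d['p']);print(a,b,np.linalg.norm(a-b),L,rel)
# scanner frame: origin at tool (-0.0025,0,-0.011); scanner x=tool x,y=-tool y,z=-tool z
sc=np.array([rel[0]+.0025,-rel[1],-(rel[2]+.011)]); v=sc-[.09,0,-.035]; c,s=.5,3**.5/2
print('beam x',v[0]*c-v[2]*s,'y',v[1],'z',v[0]*s+v[2]*c)
E
```

```text
[ 0.57115893 -0.05505928  0.034     ] [ 0.57899965 -0.10687666  0.034     ] 0.05240722837532833 [ 0.59176695 -0.07772422  0.034     ] [ 0.13016119 -0.00218648  0.0898192 ]
beam x 0.0783316982293772 y 0.002186475095624016 z 0.004036071675903981
```

Emit:
{"api": "step_arm", "payload": {"motion": [[0.003, -0.002, 0, 0], [0, 0, 0, 0], [0, 0, 0, 0], [0, 0, 0, 0], [0, 0, 0, 0], [0, 0, 0, 0], [0, 0, 0, 0], [0, 0, 0, 0], [0, 0, 0, 0], [0, 0, 0, 0], [0, 0, 0, 0], [0, 0, 0, 0], [0, 0, 0, 0], [0, 0, 0, 0], [0, 0, 0, 0], [0, 0, 0, 0], [0, 0, 0, 0], [0, 0, 0, 0], [0, 0, 0, 0], [0, 0, 0, 0]]}}

```text
time_s: 8.85
ee_pos: [0.4681, -0.1016, 0.1261]
tcp_rot: [-3.115, -0.294, 0.021]
force: [-0.6, 0.2, -1.7]
grip_width: 0.365
```

```bash
python3 -c "
from h import *
to(.465,-.102,.127,11)
s=bot.sense();print(s['joint_velocities'].round(4));np.savez('w8.npz',p=s['ee_pos'],r=s['tcp_rot'])
im=cams.get_image('wrist'); cv2.imwrite('pics/w8.png',cv2.resize(im[:,:,::-1],None,fx=1.5,fy=1.5))
"
```

```text
t 8.85 p [ 0.4681 -0.1016  0.1261] yaw 10.79 z [-0.0144  0.0116 -0.9998] F [-0.6  0.2 -1.7] g 0.365
d tool [-0.0031 -0.0002 -0.0008]
turn -0.0037
[-0.0017 -0.0021  0.0025 -0.0005  0.0002 -0.0018]
```

View pics/w8.png

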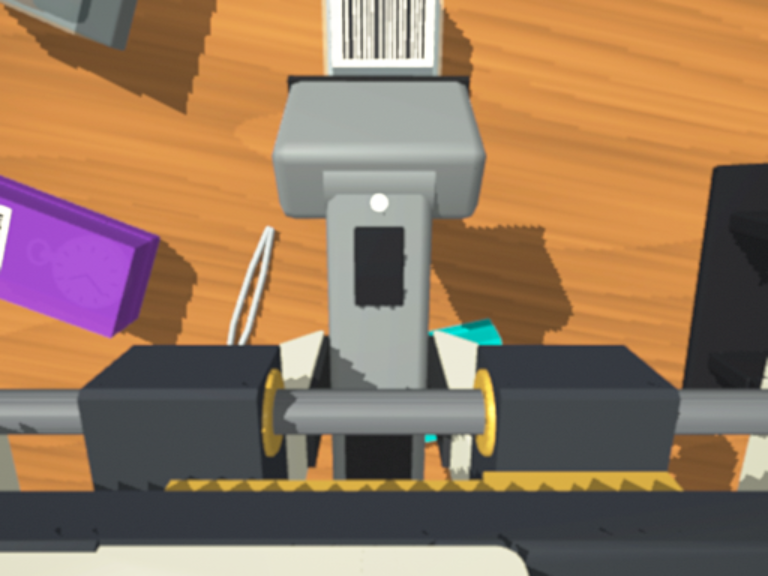

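Emit:
{"api": "step_arm", "payload": {"motion": [[0, 0, 0, 0], [0, 0, 0, 0], [0, 0, 0, 0], [0, 0, 0, 0], [0, 0, 0, 0], [0, 0, 0, 0], [0, 0, 0, 0]]}}

```text
time_s: 9.6
ee_pos: [0.4681, -0.1016, 0.1261]
tcp_rot: [-3.115, -0.294, 0.021]
force: [0.3, 0.3, -1.7]
grip_width: 0.364
```

```bash
python3 -c "
from h import *
to(.5102,-.3312,.14,13.73)"
```

```text
t 9.6 p [ 0.4681 -0.1016  0.1261] yaw 10.79 z [-0.0144  0.0116 -0.9998] F [ 0.3  0.3 -1.7] g 0.364
d tool [-0.0018  0.2332 -0.0172]
turn -0.0514
```

Emit:
{"api": "step_arm", "payload": {"motion": [[0, 0.01, -0.01, 0], [0, 0.02, -0.007, 0], [0, 0.025, 0, 0], [0, 0.025, 0, 0], [0, 0.025, 0, 0], [0, 0.025, 0, 0], [0, 0.025, 0, 0], [0, 0.025, 0, 0], [0, 0.025, 0, 0], [0, 0.018, 0, 0], [0, 0.01, 0, 0], [0, 0, 0, -0.05], [0, 0, 0, 0]]}}

```text
time_s: 10.9
ee_pos: [0.5144, -0.3497, 0.1493]
tcp_rot: [-3.114, -0.374, 0.012]
force: [0.4, -0.5, -1.6]
grip_width: 0.363
```

```bash
python3 -c "
from h import *
to(.5102,-.3312,.09,13.73)"
```

```text
t 10.9 p [ 0.5144 -0.3497  0.1493] yaw 13.69 z [-0.0081  0.0047 -1.    ] F [ 0.4 -0.5 -1.6] g 0.363
d tool [ 0.0007 -0.0186  0.0594]
turn -0.0008
```

Emit:
{"api": "step_arm", "payload": {"motion": [[0, -0.009, 0, 0], [0, -0.009, 0, 0], [0, 0, 0.02, 0], [0, 0, 0.02, 0], [0, 0, 0.016, 0], [0, 0, 0, 0], [0, 0, 0, 0]]}}

```text
time_s: 11.6
ee_pos: [0.5096, -0.3249, 0.0951]
tcp_rot: [-3.114, -0.373, 0.009]
force: [0.2, 0.1, -0.8]
grip_width: 0.366
```

```bash
python3 -c "
from h import *
to(.5102,-.3312,.0472,13.73)
im=cams.get_image('scene'); cv2.imwrite('pics/s9.png',cv2.resize(im[100:200,150:310,::-1],None,fx=5,fy=5))"
```

```text
t 11.6 p [ 0.5096 -0.3249  0.0951] yaw 13.66 z [-0.0063  0.0044 -1.    ] F [ 0.2  0.1 -0.8] g 0.366
d tool [-0.0006  0.0065  0.0478]
turn -0.0013
```

View pics/s9.png

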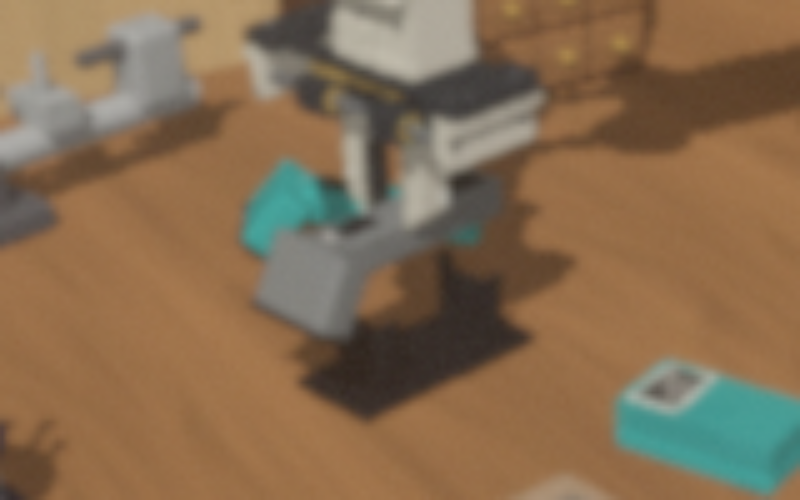

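The scanner is over the rest. I'll correct y by 6 mm, then go down to a height just above the seats.

Emit:
{"api": "step_arm", "payload": {"motion": [[0, 0.004, 0, 0], [0, 0.002, 0.008, 0], [0, 0, 0.008, 0], [0, 0, 0.005, 0], [0, 0, 0, 0], [0, 0, 0, 0]]}}

```text
time_s: 12.25
ee_pos: [0.5119, -0.3318, 0.0746]
tcp_rot: [-3.117, -0.373, 0.005]
force: [0.5, 0.1, -1.0]
grip_width: 0.363
```

```bash
python3 -c "
from h import *
to(.5102,-.3312,.0472,13.73)"
```

```text
t 12.25 p [ 0.5119 -0.3318  0.0746] yaw 13.63 z [-0.0034  0.002  -1.    ] F [ 0.5  0.1 -1. ] g 0.363
d tool [-0.0014 -0.0009  0.0274]
turn -0.0017
```

Emit:
{"api": "step_arm", "payload": {"motion": [[-0.001, -0.001, 0.01, 0], [0, 0, 0.01, 0], [0, 0, 0.004, 0], [0, 0, 0, 0], [0, 0, 0, 0]]}}

```text
time_s: 12.75
ee_pos: [0.5102, -0.3307, 0.048]
tcp_rot: [-3.116, -0.373, 0.006]
force: [-0.4, -0.1, -2.1]
grip_width: 0.363
```

```bash
python3 -c "
from h import *
to(.5102,-.3312,.0472,13.73)"
```

```text
t 12.75 p [ 0.5102 -0.3307  0.048 ] yaw 13.64 z [-0.0042  0.0027 -1.    ] F [-0.4 -0.1 -2.1] g 0.363
d tool [-0.0001  0.0005  0.0007]
turn -0.0016
```

Emit:
{"api": "step_arm", "payload": {"motion": [[0, 0, 0.001, 0], [0, 0, 0, 0]]}}

```text
time_s: 12.95
ee_pos: [0.5103, -0.3309, 0.0477]
tcp_rot: [-3.117, -0.373, 0.005]
force: [-0.5, 0.3, -0.1]
grip_width: 0.364
```

Emit:
{"api": "step_arm", "payload": {"motion": [[0, 0, 0, 0], [0, 0, 0, 0], [0, 0, 0, 0], [0, 0, 0, 0], [0, 0, 0, 0], [0, 0, 0, 0], [0, 0, 0, 0], [0, 0, 0, 0], [0, 0, -0.01, 0], [0, 0, -0.02, 0], [0, 0, -0.03, 0], [0, 0, -0.03, 0], [0, 0, -0.02, 0], [0, 0, 0, 0]], "claw": 100}}

```text
time_s: 14.35
ee_pos: [0.5114, -0.3316, 0.1657]
tcp_rot: [-3.119, -0.373, 0.001]
force: [-0.1, -0.7, 0.6]
grip_width: 0.995
```

```bash
python3 -c "
from h import *
s,_=st()
np.savez('w10.npz',p=s['ee_pos'],r=s['tcp_rot'])
im=cams.get_image('wrist'); cv2.imwrite('pics/w10.png',cv2.resize(im[:,:,::-1],None,fx=1.5,fy=1.5))
im=cams.get_image('scene'); cv2.imwrite('pics/s10.png',cv2.resize(im[100:200,150:310,::-1],None,fx=5,fy=5))"
```

```text
t 14.35 p [ 0.5114 -0.3316  0.1657] yaw 13.64 z [-9.e-04 -1.e-04 -1.e+00] F [-0.1 -0.7  0.6] g 0.995
```

View pics/w10.png

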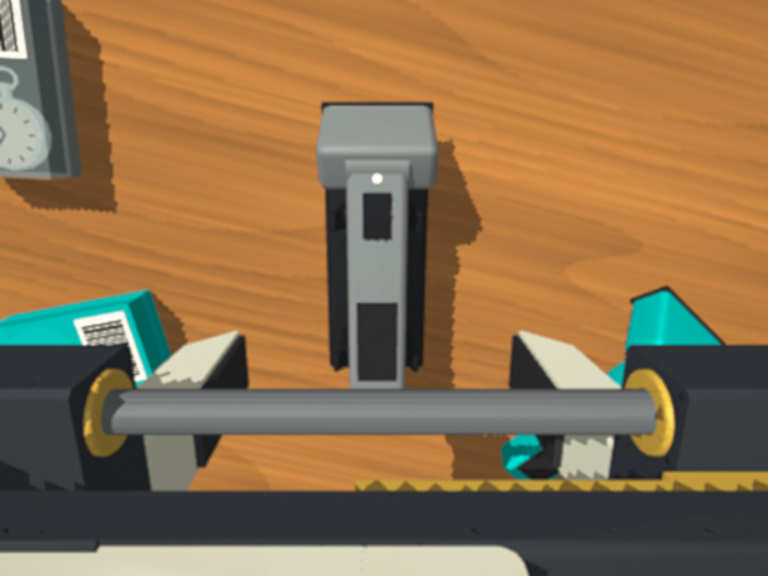

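View pics/s10.png

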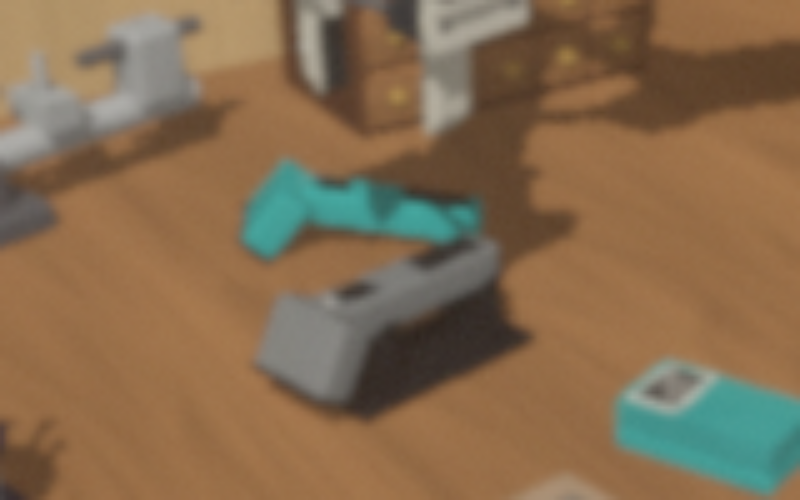

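Emit:
{"api": "step_arm", "payload": {"motion": [[0.004, -0.01, -0.005, 0], [0.006, -0.02, -0.01, 0], [0.006, -0.025, -0.01, 0], [0.008, -0.03, -0.01, 0], [0.008, -0.03, 0, 0], [0.008, -0.03, 0, 0], [0.008, -0.03, 0, 0], [0.008, -0.025, 0, 0], [0.006, -0.015, 0, 0], [0, -0.004, 0, 0], [0, 0, 0, 0.045], [0, 0, 0, 0], [0, 0, 0, 0]]}}

```text
time_s: 15.75
ee_pos: [0.5115, -0.0768, 0.1958]
tcp_rot: [-3.108, -0.312, 0.03]
force: [-0.2, -0.4, 0.1]
grip_width: 0.998
```

```bash
python3 -c "
from h import *
s,_=st()
np.savez('w11.npz',p=s['ee_pos'],r=s['tcp_rot'])
im=cams.get_image('wrist'); cv2.imwrite('pics/w11.png',cv2.resize(im[:,:,::-1],None,fx=1.5,fy=1.5))"
```

```text
t 15.75 p [ 0.5115 -0.0768  0.1958] yaw 11.46 z [-0.0209  0.0158 -0.9997] F [-0.2 -0.4  0.1] g 0.998
```

View pics/w11.png

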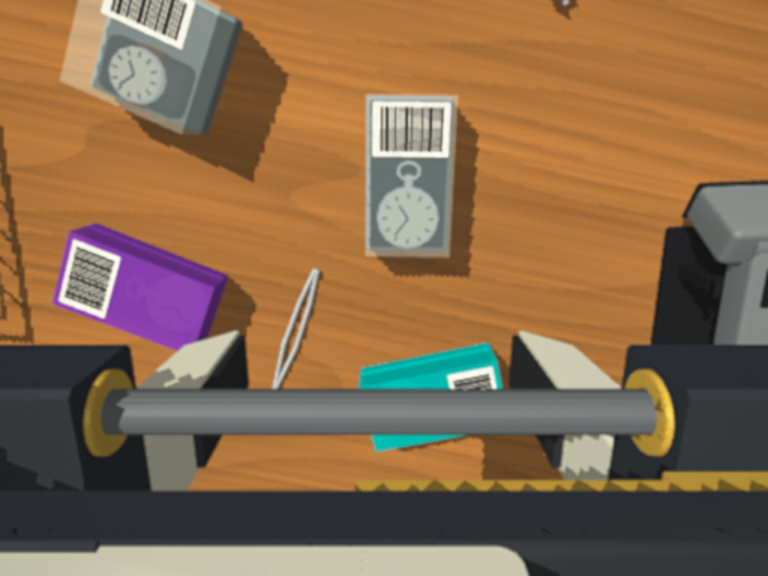

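```bash
python3 - <<'E'
from h import *
d=np.load('w11.npz'); P=(d['p'],d['r'])
g=lambda x,y,z=.034:onz('wrist',(x/1.5,y/1.5),z,P)
q=np.array([g(*p) for p in [(365,96),(457,96),(449,256),(366,254)]]); L=np.array([g(*p) for p in [(375,101),(452,101),(448,157),(373,155)]])
for A in(q,L):
  print(A.mean(0),[np.linalg.norm(A[i]-A[i-1]).round(4) for i in range(4)])
  v=(A[0]+A[1]-A[2]-A[3])[:2]; w=(A[0]+A[3]-A[1]-A[2])[:2]; print(np.degrees([np.arctan2(v[1],v[0]),np.arctan2(-w[0],w[1])]))
h=np.radians(11);u=np.array([np.cos(h),np.sin(h),0]);n=np.array([-u[1],u[0],0]); c=L.mean(0)-.032*u; print('c from label',c)
c=(c+q.mean(0))/2;print(c)
for nm,p,z in[('tweez tip',(318,270),.004),('wristbox',(203,133),.048),('wb low',(206,133),0),('wb R',(240,20),.03)]:
  X=g(*p,z)-c; print(nm,X@u,X@n)
to(c[0]-.000,c[1],.016,11)
E
```

```text
[ 0.56070579 -0.08422925  0.034     ] [np.float64(0.1043), np.float64(0.0589), np.float64(0.1053), np.float64(0.0583)]
[11.23190857 10.85889245]
[ 0.59254686 -0.07905675  0.034     ] [np.float64(0.0337), np.float64(0.0494), np.float64(0.0349), np.float64(0.0497)]
[ 9.35434241 10.70972375]
c from label [ 0.56113479 -0.08516264  0.034     ]
[ 0.56092029 -0.08469594  0.034     ]
tweez tip -0.07272892861513296 0.06795999361497732
wristbox 0.028524625798402342 0.13203125325213502
wb low 0.028331203198281963 0.14729452844709964
wb R 0.09651257816515534 0.10875273733005408
t 15.8 p [ 0.5116 -0.0769  0.1958] yaw 11.44 z [-0.0209  0.0159 -0.9997] F [0.9 0.5 0.6] g 1.002
d tool [0.0499 0.021  0.1786]
turn 0.0077
```

Emit:
{"api": "step_arm", "payload": {"motion": [[0.015, 0.007, 0.02, 0.008], [0.018, 0.007, 0.025, 0], [0.014, 0.006, 0.025, 0], [0, 0, 0.025, 0], [0, 0, 0.015, 0], [0, 0, 0, 0], [0, 0, 0, 0]]}}

```text
time_s: 16.5
ee_pos: [0.5614, -0.0896, 0.0815]
tcp_rot: [-3.111, -0.297, 0.027]
force: [-0.2, -0.9, -0.0]
grip_width: 0.999
```

```bash
python3 -c "
from h import *
to(.561,-.0845,.016,11)
im=cams.get_image('wrist'); cv2.imwrite('pics/w12.png',cv2.resize(im[:,:,::-1],None,fx=1.5,fy=1.5))"
```

```text
t 16.5 p [ 0.5614 -0.0896  0.0815] yaw 10.93 z [-0.0188  0.0148 -0.9997] F [-0.2 -0.9 -0. ] g 0.999
d tool [ 0.0016 -0.0039  0.0656]
turn -0.0012
```

View pics/w12.png

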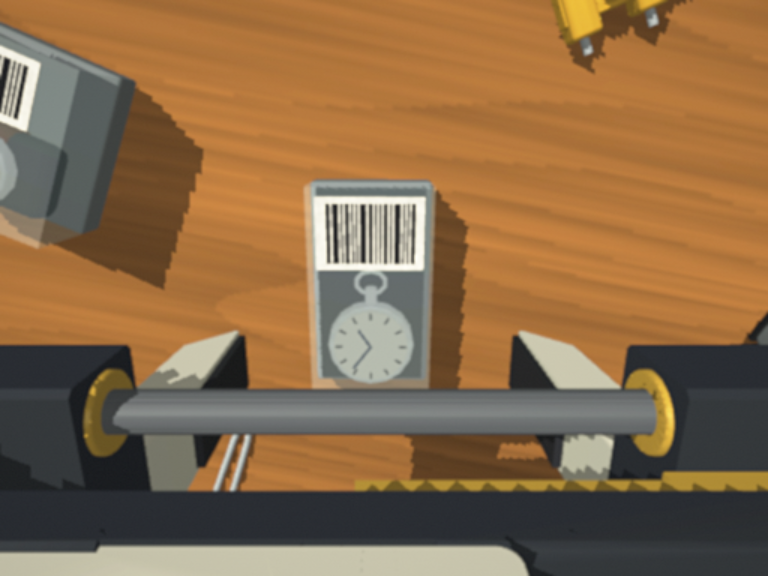

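Emit:
{"api": "step_arm", "payload": {"motion": [[0.001, -0.002, 0, 0], [0.001, -0.002, 0.01, 0], [0, 0, 0.015, 0], [0, 0, 0.012, 0], [0, 0, 0, 0], [0, 0, 0, 0]]}}

```text
time_s: 17.15
ee_pos: [0.5643, -0.0847, 0.0464]
tcp_rot: [-3.114, -0.298, 0.016]
force: [0.1, 0.2, 1.0]
grip_width: 1.002
```

```bash
python3 -c "
from h import *
to(.561,-.0845,.016,11)"
```

```text
t 17.15 p [ 0.5643 -0.0847  0.0464] yaw 10.95 z [-0.0114  0.0127 -0.9999] F [0.1 0.2 1. ] g 1.002
d tool [-0.003  -0.0004  0.0304]
turn -0.0008
```

Emit:
{"api": "step_arm", "payload": {"motion": [[-0.002, 0, 0.01, 0], [-0.001, 0, 0.01, 0], [0, 0, 0.008, 0], [0, 0, 0, 0], [0, 0, 0, 0]]}}

```text
time_s: 17.65
ee_pos: [0.5611, -0.0851, 0.0166]
tcp_rot: [-3.114, -0.298, 0.014]
force: [0.1, -0.7, -0.7]
grip_width: 1.001
```

```bash
python3 -c "
from h import *
to(.561,-.0845,.016,11)
im=cams.get_image('wrist'); cv2.imwrite('pics/w13.png',cv2.resize(im[:,:,::-1],None,fx=1.5,fy=1.5))"
```

```text
t 17.65 p [ 0.5611 -0.0851  0.0166] yaw 10.95 z [-0.0105  0.0124 -0.9999] F [ 0.1 -0.7 -0.7] g 1.001
d tool [-0.     -0.0006  0.0006]
turn -0.0008
```

View pics/w13.png

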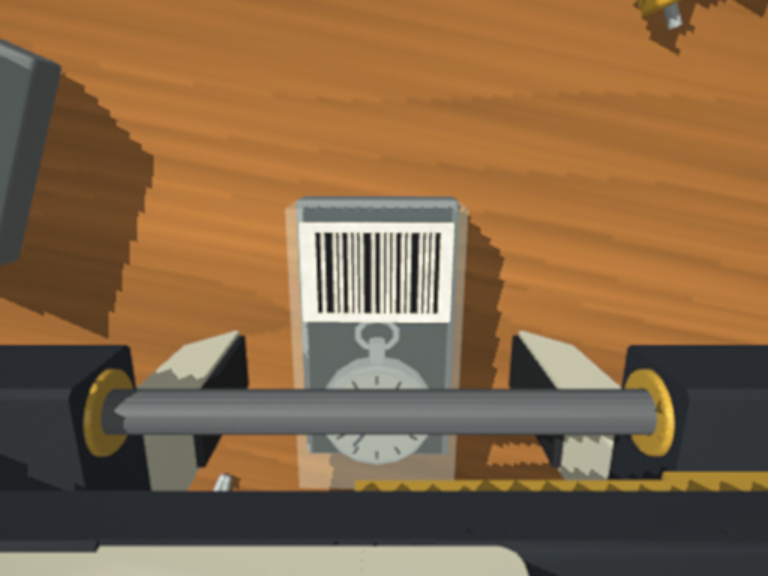

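The box is centred between the fingers at about column 377, so I'll close and lift.

Emit:
{"api": "step_arm", "payload": {"motion": [[0, 0, 0, 0], [0, 0, 0, 0], [0, 0, 0, 0], [0, 0, 0, 0], [0, 0, 0, 0], [0, 0, 0, 0]], "claw": 0}}

```text
time_s: 18.3
ee_pos: [0.562, -0.0853, 0.0178]
tcp_rot: [-3.115, -0.299, 0.011]
force: [-0.3, 0.1, 0.1]
grip_width: 0.527
```

Emit:
{"api": "step_arm", "payload": {"motion": [[0, 0, -0.01, 0], [0, 0, -0.02, 0], [0, 0, -0.025, 0], [0, 0, -0.03, 0], [0, 0, -0.03, 0], [0, 0, -0.03, 0], [0, 0, -0.02, 0], [0, 0, 0, 0], [0, 0, 0, 0]]}}

```text
time_s: 19.2
ee_pos: [0.5629, -0.0872, 0.194]
tcp_rot: [-3.116, -0.299, 0.008]
force: [-0.3, 1.3, -0.7]
grip_width: 0.002
```

```bash
python3 -c "
from h import *
to(.503,.342,.18,9.5)
im=cams.get_image('wrist'); cv2.imwrite('pics/w14.png',cv2.resize(im[:,:,::-1],None,fx=1.5,fy=1.5))"
```

```text
t 19.2 p [ 0.5629 -0.0872  0.194 ] yaw 10.95 z [-0.0065  0.0111 -0.9999] F [-0.3  1.3 -0.7] g 0.002
d tool [ 0.0228 -0.4325  0.0192]
turn 0.0253
```

View pics/w14.png

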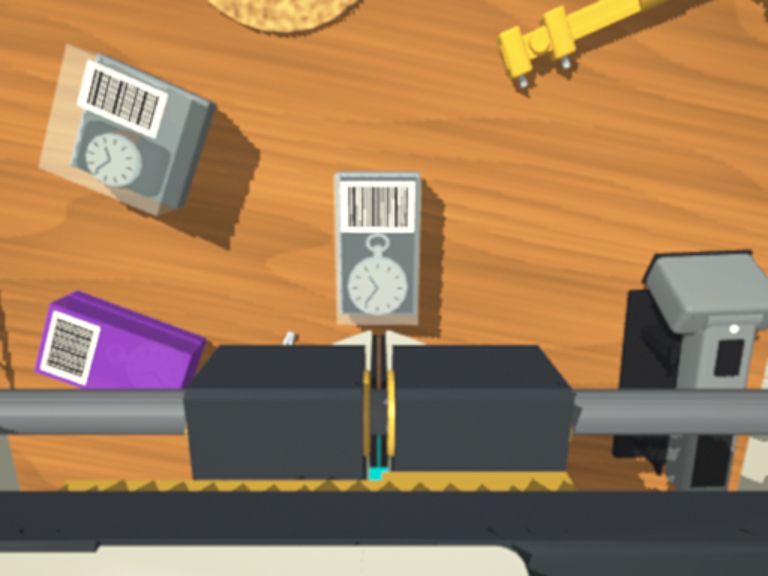

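```bash
python3 - <<'E'
from h import *
s,_=st();np.savez('w14.npz',p=s['ee_pos'],r=s['tcp_rot'])
P=(s['ee_pos'],s['tcp_rot'])
g=lambda x,y,z=.034:onz('wrist',(x/1.5,y/1.5),z,P)
for z in (.034,.022):
  q=np.array([g(*p,z) for p in [(335,173),(421,174),(418,325),(336,324)]]); L=np.array([g(*p,z) for p in [(342,181),(416,180),(414,233),(341,234)]])
  for A in(q,L):
    print(z,A.mean(0),[np.linalg.norm(A[i]-A[i-1]).round(4) for i in range(4)])
    v=(A[0]+A[1]-A[2]-A[3])[:2]; w=(A[0]+A[3]-A[1]-A[2])[:2]; print(np.degrees([np.arctan2(v[1],v[0]),np.arctan2(-w[0],w[1])]))
for i in range(2):
    im=cams.get_image(['top','scene'][i]); 
    c=im[150:280,200:380] if i==0 else im[120:250,200:380]
    cv2.imwrite(f'pics/x15{i}.png',cv2.resize(c[:,:,::-1],None,fx=4,fy=4))
E
```

```text
t 19.25 p [ 0.563  -0.0872  0.194 ] yaw 10.95 z [-0.0064  0.0111 -0.9999] F [-0.6  0.4  0.7] g 0.006
0.034 [ 0.56115419 -0.08453133  0.034     ] [np.float64(0.1078), np.float64(0.0575), np.float64(0.1077), np.float64(0.0597)]
[10.58217096 10.44541355]
0.034 [ 0.59194607 -0.07909268  0.034     ] [np.float64(0.0361), np.float64(0.0496), np.float64(0.0359), np.float64(0.0504)]
[ 9.35157854 11.85161645]
0.022 [ 0.55846247 -0.08487652  0.022     ] [np.float64(0.1116), np.float64(0.0595), np.float64(0.1115), np.float64(0.0619)]
[10.58217096 10.44541355]
0.022 [ 0.59035412 -0.07924362  0.022     ] [np.float64(0.0374), np.float64(0.0514), np.float64(0.0372), np.float64(0.0522)]
[ 9.35157854 11.85161645]
```

View pics/x151.png

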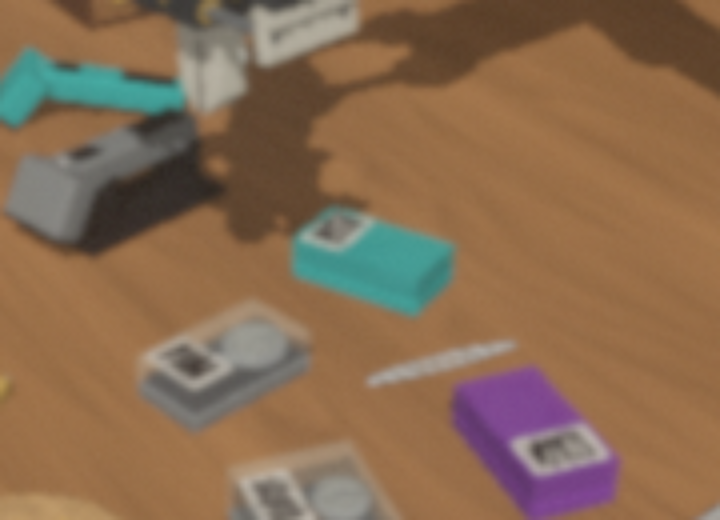

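```bash
python3 - <<'E'
from h import *
s=bot.sense(); print(proj('scene',s['ee_pos']),proj('scene',s['ee_pos']-[0,0,.008]), proj('top',s['ee_pos']),proj('scene',[.561,-.0845,.034]))
im=cams.get_image('scene'); cv2.imwrite('pics/s16.png',cv2.resize(im[30:200,170:340,::-1],None,fx=3.5,fy=3.5))
print(bot.sense()['time_s'],[a for a in dir(bot) if a[0]!='_'])
E
```

```text
(np.float64(253.10626721673992), np.float64(151.7624862722393)) (np.float64(253.1675323211478), np.float64(154.61476292908242)) (np.float64(275.35888531790107), np.float64(184.62649564096353)) (np.float64(255.173561646667), np.float64(204.33902395780046))
19.4 ['PlanningError', 'finger_overhang', 'sense']
```

View pics/s16.png

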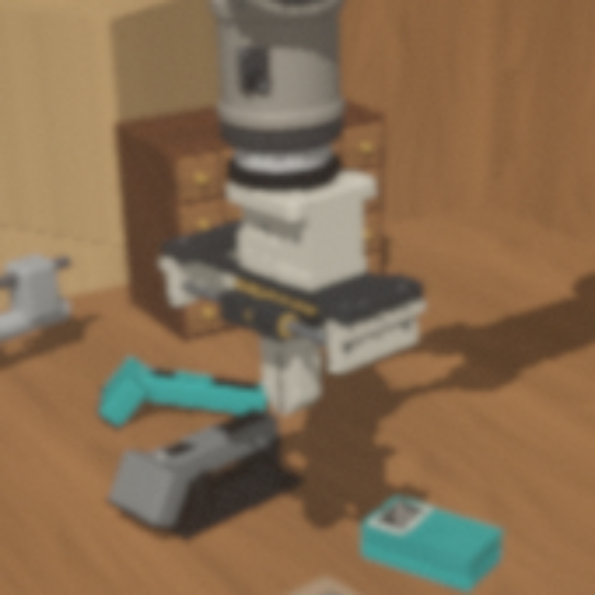

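View pics/x150.png

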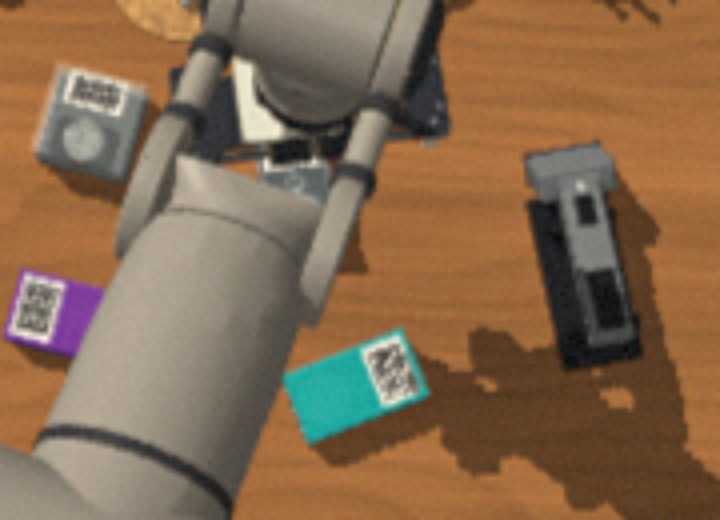

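The claw closed on air and the box has not moved: opening reads 0, and the box still measures at (0.561,-0.0845). Measured in the wrist and scene pictures, the real fingertips stand about 20 mm higher than the nominal overhang says. So at z=0.017 they passed just over the lid. I'll open up and measure the tips.

Emit:
{"api": "step_arm", "payload": {"motion": [[0, 0, 0, 0], [0, 0, 0, 0], [0, 0, 0, 0], [0, 0, 0, 0], [0, 0, 0, 0], [0, 0, 0, 0], [0, 0, 0, 0], [0, 0, 0, 0], [0, 0, 0, 0], [0, 0, 0, 0], [0, 0, 0, 0], [0, 0, 0, 0], [0, 0, 0, 0]], "claw": 100}}

```text
time_s: 20.7
ee_pos: [0.5613, -0.0867, 0.1898]
tcp_rot: [-3.112, -0.298, 0.02]
force: [0.0, -0.3, -0.1]
grip_width: 0.995
```

```bash
python3 - <<'E'
from h import *
to(.561,-.0845,.002,10.8)
s=bot.sense();print(s['q'].round(3))
im=cams.get_image('scene'); cv2.imwrite('pics/s17.png',cv2.resize(im[60:180,190:330,::-1],None,fx=5,fy=5,interpolation=cv2.INTER_CUBIC))
im=cams.get_image('wrist'); cv2.imwrite('pics/w17.png',cv2.resize(im[200:340,60:460,::-1],None,fx=2,fy=2,interpolation=cv2.INTER_CUBIC))
M=R.from_rotvec(s['tcp_rot']).as_matrix()
for sg in(1,-1):
  for z in(.008,-.018): print(sg,z,proj('scene',s['ee_pos']+M@[0.0095,sg*.046,z]))
E
```

```text
t 20.7 p [ 0.5613 -0.0867  0.1898] yaw 10.95 z [-0.0143  0.0135 -0.9998] F [ 0.  -0.3 -0.1] g 0.995
d tool [0.0022 0.0008 0.1878]
turn 0.0027
[-0.293  0.445  1.417  0.009  1.297  1.084]
1 0.008 (np.float64(239.13726762874964), np.float64(151.17193864247494))
1 -0.018 (np.float64(238.55050218565833), np.float64(141.98545087059193))
-1 0.008 (np.float64(263.35305773071417), np.float64(162.9027529366836))
-1 -0.018 (np.float64(263.0891306141506), np.float64(153.33066602268087))
```

View pics/s17.png

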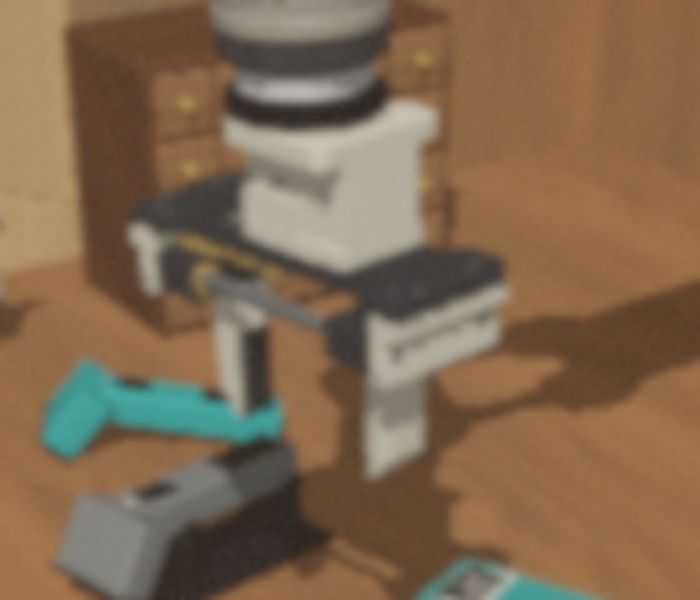

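View pics/w17.png

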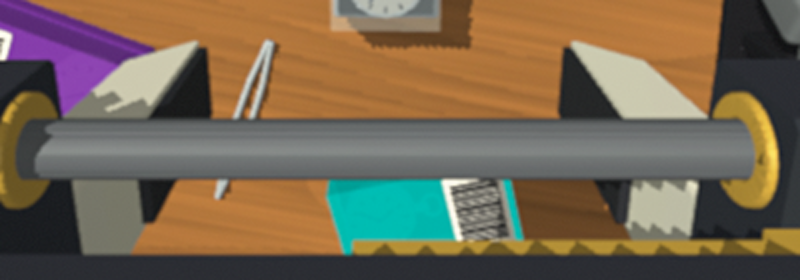

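Emit:
{"api": "step_arm", "payload": {"motion": [[0.001, 0.001, 0.02, 0], [0.001, 0, 0.03, 0], [0, 0, 0.03, 0], [0, 0, 0.03, 0], [0, 0, 0.02, 0], [0, 0, 0.01, 0], [0, 0, 0, 0], [0, 0, 0, 0]]}}

```text
time_s: 21.6
ee_pos: [0.5641, -0.0862, 0.0474]
tcp_rot: [-3.115, -0.299, 0.011]
force: [0.3, -0.5, 0.1]
grip_width: 1.001
```

```bash
python3 -c "
from h import *
to(.561,-.0845,.001,10.8)"
```

```text
t 21.6 p [ 0.5641 -0.0862  0.0474] yaw 10.95 z [-0.0082  0.0117 -0.9999] F [ 0.3 -0.5  0.1] g 1.001
d tool [-0.0025 -0.0016  0.0464]
turn 0.0026
```

Emit:
{"api": "step_arm", "payload": {"motion": [[-0.002, -0.001, 0.01, 0], [0, 0, 0.01, 0], [0, 0, 0.01, 0], [0, 0, 0.008, 0], [0, 0, 0.004, 0], [0, 0, 0, 0], [0, 0, 0, 0]]}}

```text
time_s: 22.3
ee_pos: [0.5634, -0.0856, 0.0045]
tcp_rot: [-3.117, -0.299, 0.004]
force: [0.9, -0.5, 1.2]
grip_width: 0.998
```

```bash
python3 -c "
from h import *
to(.561,-.0845,.001,10.8)
im=cams.get_image('wrist'); cv2.imwrite('pics/w18.png',cv2.resize(im[:,:,::-1],None,fx=1.5,fy=1.5))
im=cams.get_image('scene'); cv2.imwrite('pics/s18.png',cv2.resize(im[130:250,190:330,::-1],None,fx=5,fy=5,interpolation=cv2.INTER_CUBIC))"
```

```text
t 22.3 p [ 0.5634 -0.0856  0.0045] yaw 10.95 z [-0.0034  0.0103 -0.9999] F [ 0.9 -0.5  1.2] g 0.998
d tool [-0.0021 -0.0014  0.0035]
turn 0.0026
```

View pics/s18.png

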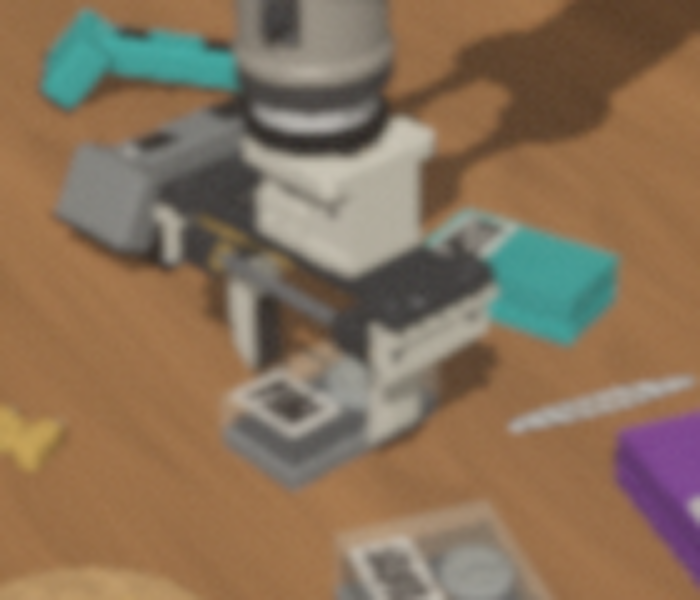

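View pics/w18.png

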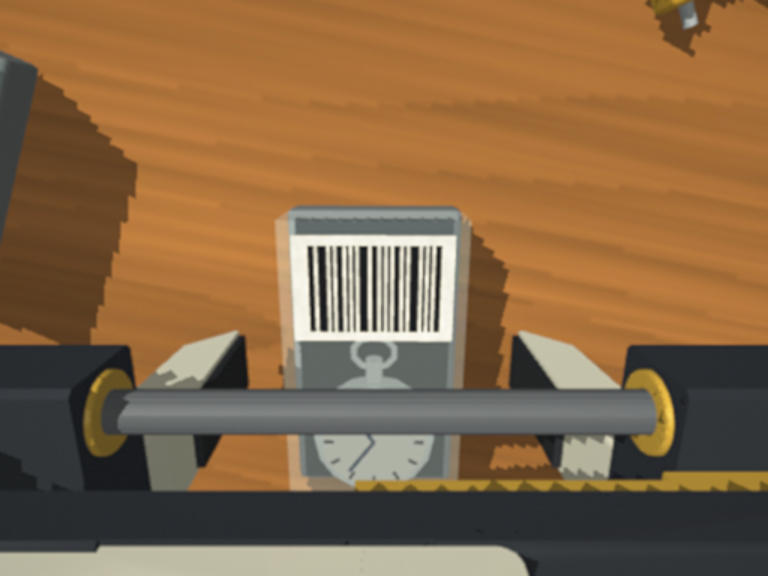

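Emit:
{"api": "step_arm", "payload": {"motion": [[-0.002, -0.001, 0.004, 0], [0, 0, 0, 0]]}}

```text
time_s: 22.6
ee_pos: [0.5615, -0.085, 0.001]
tcp_rot: [-3.117, -0.299, 0.001]
force: [-0.9, -0.2, -0.1]
grip_width: 0.998
```

Emit:
{"api": "step_arm", "payload": {"motion": [[0, 0, 0, 0], [0, 0, 0, 0], [0, 0, 0, 0], [0, 0, 0, 0], [0, 0, 0, 0], [0, 0, 0, 0], [0, 0, 0, 0], [0, 0, 0, 0]], "claw": 0}}

```text
time_s: 23.4
ee_pos: [0.5618, -0.085, 0.0015]
tcp_rot: [-3.118, -0.299, 0.0]
force: [0.9, -0.5, -0.1]
grip_width: 0.652
```

Emit:
{"api": "step_arm", "payload": {"motion": [[0, 0, -0.01, 0], [0, 0, -0.02, 0], [0, 0, -0.025, 0], [0, 0, -0.03, 0], [0, 0, -0.03, 0], [0, 0, -0.025, 0], [0, 0, 0, 0], [0, 0, 0, 0]]}}

```text
time_s: 24.2
ee_pos: [0.5602, -0.0861, 0.1482]
tcp_rot: [-3.116, -0.299, 0.006]
force: [-0.6, -0.3, -2.1]
grip_width: 0.654
```

```bash
python3 - <<'E'
from h import *
to(.503,.342,.15,9.5)
print(bot.sense()['q'].round(3))
im=cams.get_image('scene'); cv2.imwrite('pics/s19.png',cv2.resize(im[60:250,190:400,::-1],None,fx=3,fy=3,interpolation=cv2.INTER_CUBIC))
im=cams.get_image('wrist'); cv2.imwrite('pics/w19.png',cv2.resize(im[:,:,::-1],None,fx=1.5,fy=1.5))
# basket from scene0: rim corners
im=cv2.imread('pics/scene0.png'); cv2.imwrite('pics/bas.png',cv2.resize(im[235:375,300:480],None,fx=4.2,fy=4.2,interpolation=cv2.INTER_CUBIC))
E
```

```text
t 24.2 p [ 0.5602 -0.0861  0.1482] yaw 10.95 z [-0.0046  0.0105 -0.9999] F [-0.6 -0.3 -2.1] g 0.654
d tool [ 0.0251 -0.4311  0.003 ]
turn 0.0253
[-0.293  0.474  1.491  0.009  1.185  1.083]
```

View pics/s19.png

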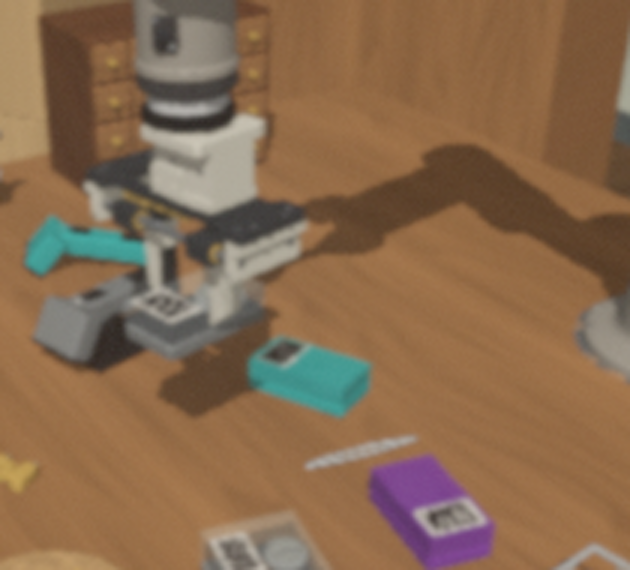

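View pics/bas.png

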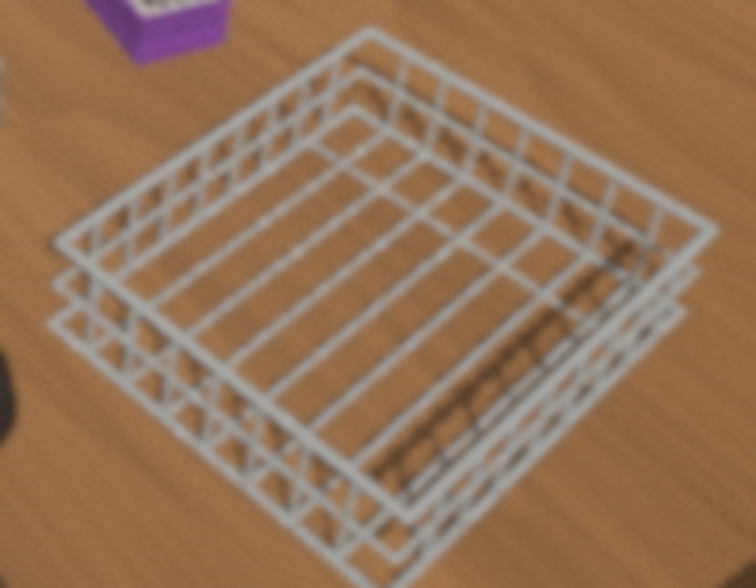

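View pics/w19.png

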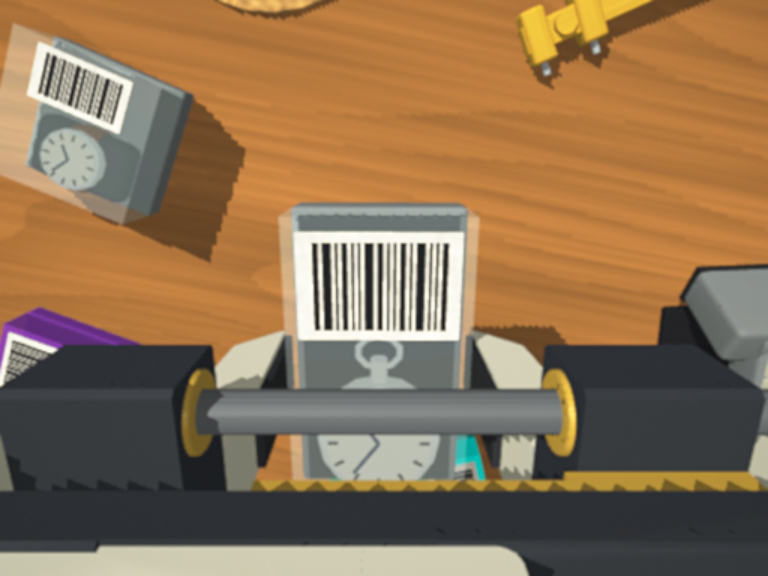

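```bash
python3 - <<'E'
from h import *
f=lambda x,y:(300+x/4.2,235+y/4.2)
q=np.array([onz('scene',f(*p),.063) for p in [(372,32),(715,230),(405,512),(62,242)]])
print(q.round(3),q.mean(0),[np.linalg.norm(q[i]-q[i-1]).round(3) for i in range(4)])
for a,b in((0,3),(1,2),(0,1),(3,2)): v=q[a]-q[b];print(np.degrees(np.arctan2(v[1],v[0])))
print('blower',onz('top',(167,150),.03))
to(.503,.342,.15,99)
E
```

```text
[[0.407 0.245 0.063]
 [0.381 0.431 0.063]
 [0.616 0.46  0.063]
 [0.642 0.277 0.063]] [0.51169467 0.35315055 0.063     ] [np.float64(0.237), np.float64(0.187), np.float64(0.237), np.float64(0.185)]
-172.32582689925482
-172.95621357177455
-81.87761123154976
-81.9544649801074
blower [0.70258874 0.29175934 0.03      ]
t 24.3 p [ 0.5601 -0.0861  0.1476] yaw 10.95 z [-0.0056  0.0108 -0.9999] F [ 0.1  0.9 -2.5] g 0.65
d tool [ 0.0252 -0.4311  0.0025]
turn -1.5368
```

Emit:
{"api": "step_arm", "payload": {"motion": [[0.001, -0.01, 0, 0], [0.002, -0.02, 0, 0], [0.002, -0.028, 0, 0], [0.002, -0.03, 0, 0], [0.002, -0.03, 0, 0], [0.002, -0.03, 0, 0], [0.002, -0.03, 0, 0], [0.002, -0.03, 0, 0], [0.002, -0.03, 0, 0], [0.002, -0.03, 0, 0], [0.002, -0.03, 0, 0], [0.002, -0.03, 0, 0], [0.002, -0.028, 0, 0], [0.002, -0.02, 0, 0], [0.002, -0.01, 0, 0], [0, 0, 0, 0], [0, 0, 0, 0]]}}

```text
time_s: 26.0
ee_pos: [0.497, 0.3206, 0.1306]
tcp_rot: [-3.114, -0.3, 0.074]
force: [0.9, 0.6, -1.3]
grip_width: 0.651
```

```bash
python3 - <<'E'
from h import *
to(.508,.349,.15,97.5)
s=bot.sense();np.savez('w20.npz',p=s['ee_pos'],r=s['tcp_rot'])
im=cams.get_image('wrist'); cv2.imwrite('pics/w20.png',cv2.resize(im[:,:,::-1],None,fx=1.5,fy=1.5))
E
```

```text
t 26.0 p [0.497  0.3206 0.1306] yaw 11.01 z [-0.048   0.0077 -0.9988] F [ 0.9  0.6 -1.3] g 0.651
d tool [ 0.0153 -0.0261 -0.0197]
turn -1.5095
```

View pics/w20.png

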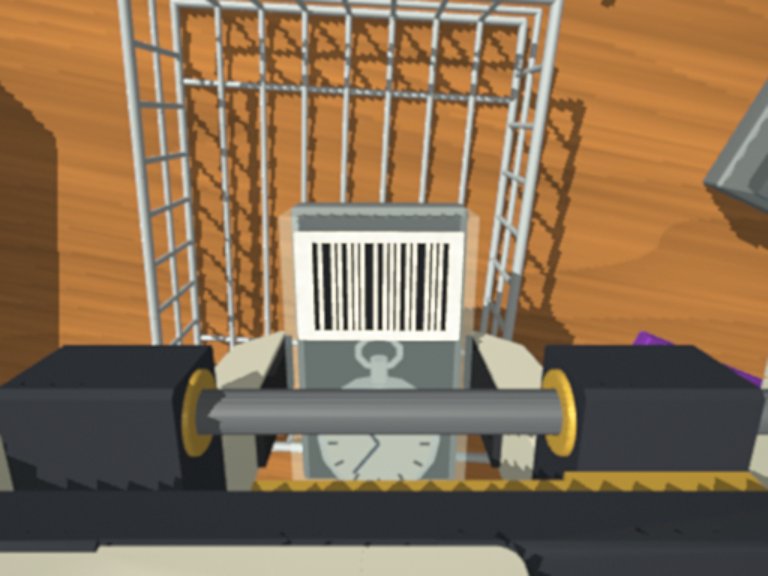

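```bash
python3 - <<'E'
from h import *
d=np.load('w20.npz'); P=(d['p'],d['r'])
g=lambda x,y,z:onz('wrist',(x/1.5,y/1.5),z,P)
lr=[g(131,60,.063),g(155,330,.063)]; rr=[g(551,60,.063),g(510,330,.063)]
for A in(lr,rr): v=A[0]-A[1];print(A,np.degrees(np.arctan2(v[1],v[0])))
h=np.radians(7.8);n=np.array([-np.sin(h),np.cos(h),0]);u=np.array([np.cos(h),np.sin(h),0])
print('n offsets',[x@n for x in lr+rr],'top,scene c',[np.array(c)@n for c in([.503,.342,0],[.5117,.353,0])],[np.array(c)@u for c in([.503,.342,0],[.5117,.353,0])])
# floor cross bars
a=g(185,82,.007);b=g(510,99,.007); print('cross bar',a,b,a@u,b@u)
a=g(178,5,.007);b=g(524,20,.007); print('far floor',a@u,b@u,a@n,b@n)
print('near bar',g(205,338,.007)@u)
E
```

```text
[array([0.57960816, 0.45193215, 0.063     ]), array([0.44755643, 0.43468932, 0.063     ])] 7.439380723288586
[array([0.61521817, 0.26680459, 0.063     ]), array([0.48517708, 0.2488191 , 0.063     ])] 7.874404876833242
n offsets [np.float64(0.36908894846817775), np.float64(0.36992713117790443), np.float64(0.18084138367359964), np.float64(0.18067090354967513)] top,scene c [np.float64(0.27057082850677866), np.float64(0.28028832927178604)] [np.float64(0.5447608895296683), np.float64(0.5548732670385472)]
cross bar [0.5743358  0.44901894 0.007     ] [0.60028319 0.26774474 0.007     ] 0.6299608146959029 0.6310664063120759
far floor 0.6684535475483077 0.6710348080106969 0.36805507507920654 0.18188956280384858
near bar 0.4718396232292795
```

Emit:
{"api": "step_arm", "payload": {"motion": [[0.005, -0.008, -0.01, 0], [0.005, -0.008, -0.01, 0], [0.004, -0.008, 0, 0], [0, 0, 0, -0.08], [0, 0, 0, -0.13], [0, 0, 0, -0.14], [0, 0, 0, -0.14], [0, 0, 0, -0.14], [0, 0, 0, -0.14], [0, 0, 0, -0.14], [0, 0, 0, -0.14], [0, 0, 0, -0.14], [0, 0, 0, -0.13], [0, 0, 0, -0.1], [0, 0, 0, -0.06], [0, 0, 0, 0], [0, 0, 0, 0]]}}

```text
time_s: 27.75
ee_pos: [0.51, 0.3329, 0.1427]
tcp_rot: [-2.03, -2.338, 0.058]
force: [0.2, 0.1, -1.5]
grip_width: 0.649
```

```bash
python3 - <<'E'
from h import *
to(.508,.347,.12,97.8)
s=bot.sense();np.savez('w21.npz',p=s['ee_pos'],r=s['tcp_rot'])
im=cams.get_image('wrist'); cv2.imwrite('pics/w21.png',cv2.resize(im[:,:,::-1],None,fx=1.5,fy=1.5))
im=cams.get_image('scene'); cv2.imwrite('pics/s21.png',cv2.resize(im[180:384,290:490,::-1],None,fx=2.9,fy=2.9,interpolation=cv2.INTER_CUBIC))
E
```

```text
t 27.75 p [0.51   0.3329 0.1427] yaw 98.06 z [-5.780e-02  9.000e-04 -9.983e-01] F [ 0.2  0.1 -1.5] g 0.649
d tool [0.014  0.0013 0.0228]
turn 0.0045
```

View pics/w21.png

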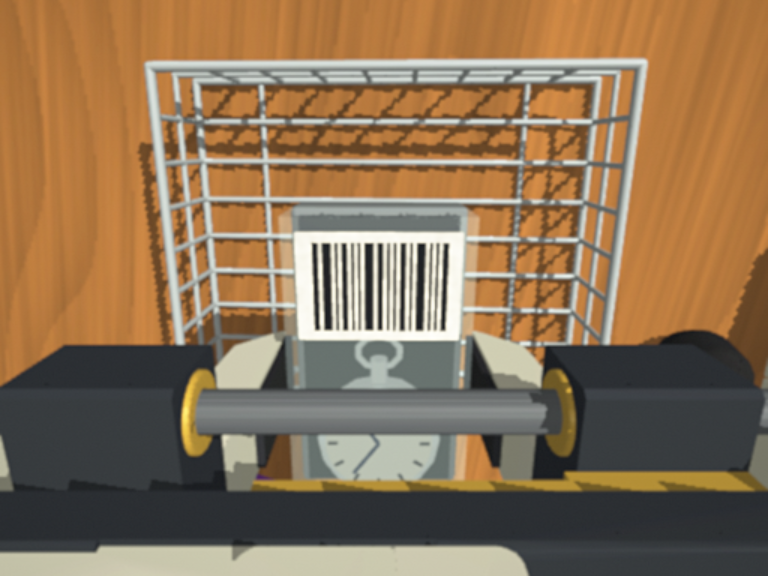

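View pics/s21.png

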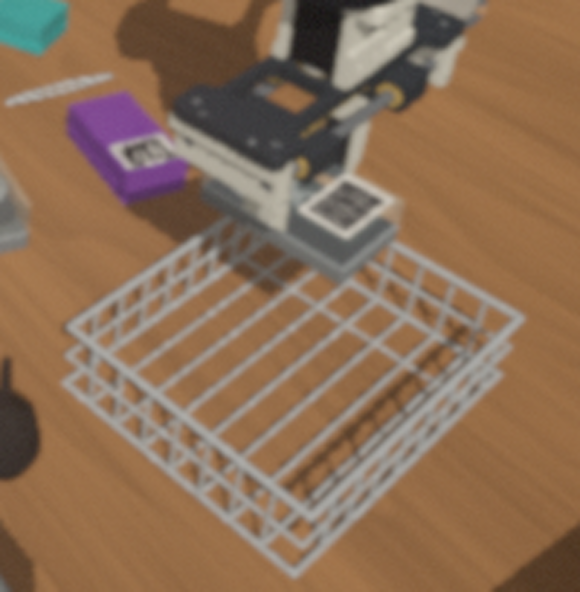

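Emit:
{"api": "step_arm", "payload": {"motion": [[0.007, 0, 0.005, 0], [0.007, 0.001, 0.01, 0], [0, 0.001, 0.015, 0], [0, 0.001, 0.015, 0], [0, 0, 0, 0], [0, 0, 0, 0]]}}

```text
time_s: 28.45
ee_pos: [0.5074, 0.3506, 0.0937]
tcp_rot: [-2.031, -2.337, 0.058]
force: [0.0, 0.6, -1.2]
grip_width: 0.65
```

```bash
python3 - <<'E'
from h import *
to(.508,.347,.009,97.8)
im=cams.get_image('scene'); cv2.imwrite('pics/s22.png',cv2.resize(im[180:384,290:490,::-1],None,fx=2.9,fy=2.9,interpolation=cv2.INTER_CUBIC))
E
```

```text
t 28.45 p [0.5074 0.3506 0.0937] yaw 97.98 z [-0.0585  0.0012 -0.9983] F [ 0.   0.6 -1.2] g 0.65
d tool [-0.0045  0.005   0.0845]
turn 0.0031
```

View pics/s22.png

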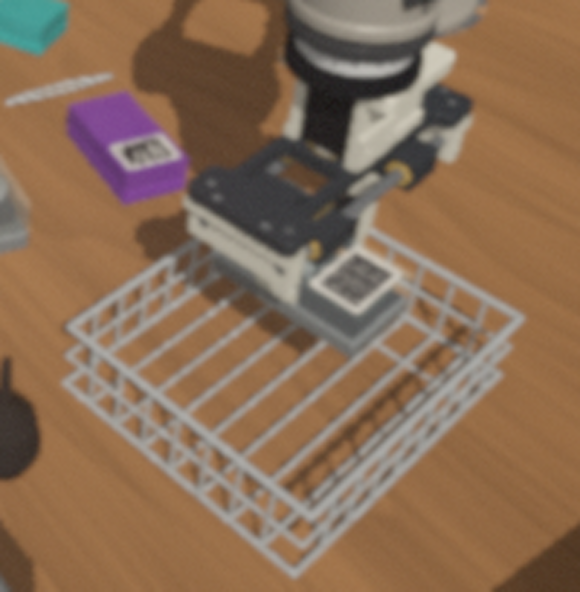

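Emit:
{"api": "step_arm", "payload": {"motion": [[-0.002, 0.002, 0.015, 0], [-0.002, 0.001, 0.015, 0], [0, 0.001, 0.015, 0], [0, 0, 0.008, 0], [0, 0, 0, 0], [0, 0, 0, 0]]}}

```text
time_s: 29.1
ee_pos: [0.5114, 0.3494, 0.0435]
tcp_rot: [-2.033, -2.339, 0.046]
force: [0.0, 0.6, -1.3]
grip_width: 0.649
```

```bash
python3 - <<'E'
from h import *
to(.508,.347,.010,97.8)
E
```

```text
t 29.1 p [0.5114 0.3494 0.0435] yaw 97.99 z [-0.0512  0.005  -0.9987] F [ 0.   0.6 -1.3] g 0.649
d tool [-0.0023 -0.002   0.0336]
turn 0.0032
```

Emit:
{"api": "step_arm", "payload": {"motion": [[-0.001, -0.001, 0.01, 0], [0, 0, 0.01, 0], [0, 0, 0.006, 0], [0, 0, 0, 0], [0, 0, 0, 0]]}}

```text
time_s: 29.6
ee_pos: [0.5099, 0.3488, 0.0171]
tcp_rot: [-2.034, -2.34, 0.042]
force: [0.6, 0.5, -1.9]
grip_width: 0.65
```

```bash
python3 - <<'E'
from h import *
to(.508,.347,.010,97.8)
im=cams.get_image('scene'); cv2.imwrite('pics/s23.png',cv2.resize(im[180:384,290:490,::-1],None,fx=2.9,fy=2.9,interpolation=cv2.INTER_CUBIC))
E
```

```text
t 29.6 p [0.5099 0.3488 0.0171] yaw 97.99 z [-0.0486  0.0063 -0.9988] F [ 0.6  0.5 -1.9] g 0.65
d tool [-0.0017 -0.0018  0.0071]
turn 0.0033
```

View pics/s23.png

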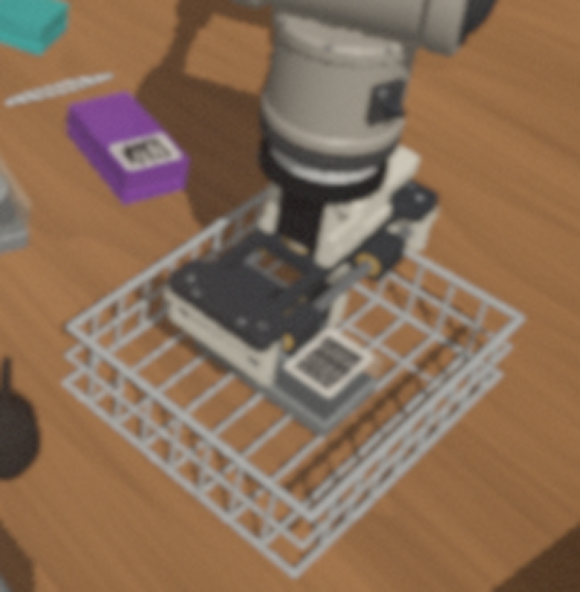

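Emit:
{"api": "step_arm", "payload": {"motion": [[0, 0, 0.003, 0], [0, 0, 0.002, 0], [0, 0, 0, 0]]}}

```text
time_s: 29.95
ee_pos: [0.51, 0.3491, 0.0123]
tcp_rot: [-2.034, -2.34, 0.041]
force: [0.2, -0.1, -2.0]
grip_width: 0.651
```

Emit:
{"api": "step_arm", "payload": {"motion": [[0, 0, 0.002, 0], [0, 0, 0.001, 0], [0, 0, 0, 0]]}}

```text
time_s: 30.25
ee_pos: [0.5101, 0.3492, 0.0094]
tcp_rot: [-2.034, -2.341, 0.04]
force: [-0.8, 0.0, -0.8]
grip_width: 0.652
```

The vertical force has eased from -2 to -0.8 N, so the box edge is about on the floor. I'll release and retreat.

Emit:
{"api": "step_arm", "payload": {"motion": [[0, 0, 0, 0], [0, 0, 0, 0], [0, 0, 0, 0], [0, 0, 0, 0], [0, 0, 0, 0], [0, 0, 0, 0], [0, 0, 0, 0]], "claw": 88}}

```text
time_s: 30.95
ee_pos: [0.5109, 0.3496, 0.0105]
tcp_rot: [-2.035, -2.341, 0.036]
force: [-0.1, 0.1, -0.2]
grip_width: 0.882
```

Emit:
{"api": "step_arm", "payload": {"motion": [[0, 0, -0.005, 0], [0, 0.001, -0.015, 0], [0, 0.001, -0.025, 0], [0, 0.002, -0.03, 0], [0, 0.002, -0.03, 0], [0, 0.002, -0.03, 0], [0, 0.002, -0.03, 0], [0, 0, 0, 0], [0, 0, 0, 0]]}}

```text
time_s: 31.85
ee_pos: [0.5282, 0.3493, 0.183]
tcp_rot: [-2.035, -2.341, 0.038]
force: [0.0, 0.6, -0.9]
grip_width: 0.88
```

```bash
python3 - <<'E'
from h import *
s,_=st();np.savez('w24.npz',p=s['ee_pos'],r=s['tcp_rot'])
im=cams.get_image('wrist'); cv2.imwrite('pics/w24.png',cv2.resize(im[:,:,::-1],None,fx=1.5,fy=1.5))
im=cams.get_image('scene'); cv2.imwrite('pics/s24.png',cv2.resize(im[100:384,110:500,::-1],None,fx=2,fy=2,interpolation=cv2.INTER_CUBIC))
E
```

```text
t 31.85 p [0.5282 0.3493 0.183 ] yaw 97.99 z [-0.0461  0.0074 -0.9989] F [ 0.   0.6 -0.9] g 0.88
```

View pics/s24.png

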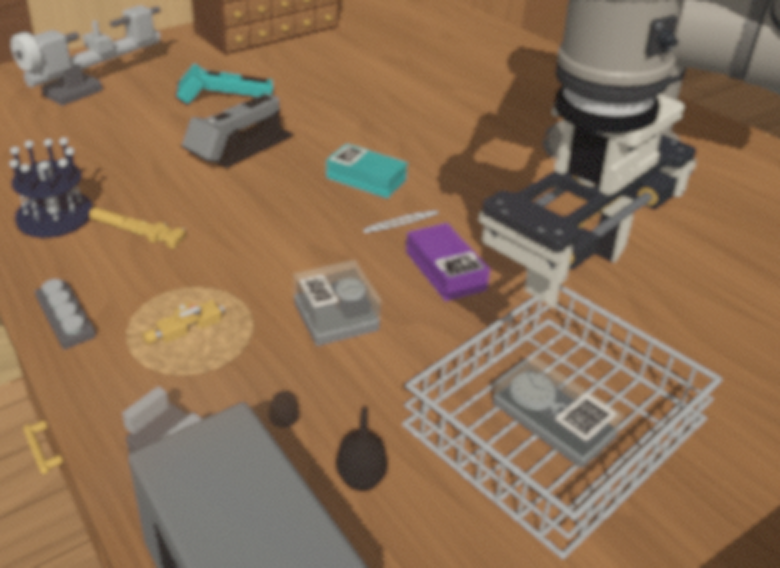

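View pics/w24.png

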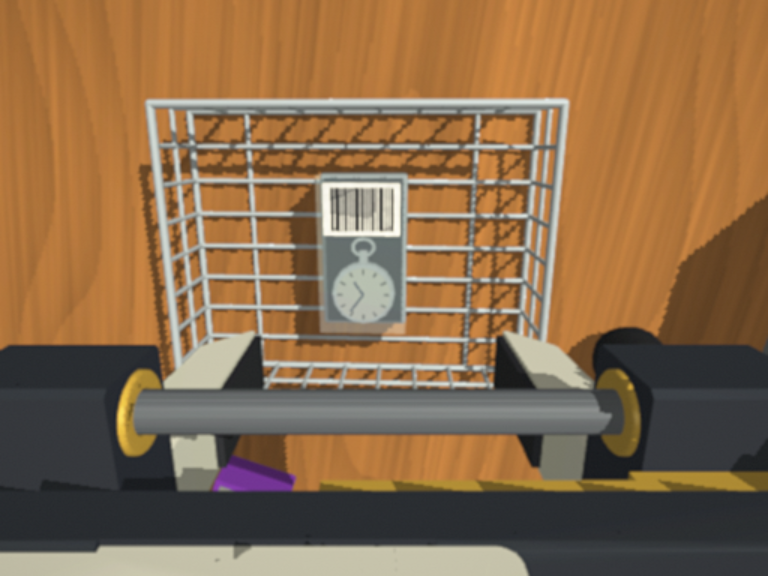

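The box lies flat and clear of the walls, lid up, the scanner is in its rest, and the other things look undisturbed. I'll check this against the first picture, then hand in.

```bash
python3 - <<'E'
from h import *
from plant import job_done
d=np.load('w24.npz');P=(d['p'],d['r'])
q=np.array([onz('wrist',(x/1.5,y/1.5),.041,P) for x,y in[(320,176),(407,175),(405,333),(320,331)]])
print('box',q.mean(0),[np.linalg.norm(q[i]-q[i-1]).round(3) for i in range(4)])
a=cv2.imread('pics/scene0.png').astype(int); b=cams.get_image('scene')[:,:,::-1].astype(int)
D=np.abs(a-b).max(2)
for n,(x,y) in dict(scanner=(228,164),wrench=(178,213),holder=(205,262),wristbox=(279,250),tweez=(310,211),blower=(291,328),loupe=(252,304)).items():
    print(n,D[y-18:y+18,x-22:x+22].mean().round(1),(D[y-18:y+18,x-22:x+22]>40).sum())
job_done()
E
```

```text
box [0.51209638 0.34903935 0.041     ] [np.float64(0.105), np.float64(0.055), np.float64(0.107), np.float64(0.059)]
scanner 3.1 0
wrench 3.1 0
holder 3.3 0
wristbox 3.1 0
tweez 3.2 4
blower 3.0 0
loupe 3.1 0
the job is handed in; nothing more can be done
```

I scanned the label, laid the scanner back in its rest, lowered the pocket watch box into the basket and handed the job in at about 32 s. The hand-in gives no verdict, so the results below are my own measurements.

- **Scan:** I held the scanner still for about 2.7 s. The last correction before the hold was set from a measurement that put the beam about 4 mm along and 2 mm across from the middle of the label, at roughly 78 mm. My two label estimates (top and wrist cameras) disagreed by about 5 mm, so I corrected by 3 mm along and 2 mm across. Afterwards I checked only that the label was centred in the wrist picture.
- **Scanner back in its rest:** I let go within about 1 mm of where I gripped it. It lies level in both forks, and its patch of the scene picture matches the one from the start.
- **First grasp on the box failed:** the fingers closed above the lid without touching it. By the pictures the real fingertips stand about 17 mm higher in the tool frame than the stated overhang implies, about 25 mm in all. I regripped lower, and the opening of 0.65 (60 mm) matched the box's width.
- **Box in the basket:** it was held until the wrist force eased at the floor, then released. It lies flat and lid up, centred at about (0.512, 0.349), within about 5 mm of the basket's middle, and turned 90 degrees so the jaws had room. The tool was tilted about 2.5 degrees at release, but the box looks settled flat in the pictures.
- **Everything else:** the patches for the wrist box, wrench, loupe, tweezers, blower and movement holder match the starting picture.

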